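Clear the scroll-saw bench

ROBOT

A 7-joint arm with a two-finger parallel gripper is mounted at the origin on the work surface. World frame = base frame: x ahead of the robot, y to its left, z up, the work surface at z = 0. Lengths are in m, angles in rad, forces in N, time in s.
With the tool pointing down it reaches from about 0.425 to 0.875 m from the base axis. Payload 4.7 kg.
Tool frame: the origin (TCP) lies on the centre line of the jaws, within the pads' length; the fingertips stand 14 mm ahead of it and the grasp point (between the pads) lies 5 mm behind it; z points along the fingers, y is the line along which they close (so a half turn about z gives the same grasp; the last joint's range is limited). The gripper opens to 87 mm and grips with 3 to 60 N. Pads are 19 mm wide; open, the fingers measure 117 mm over their backs; the gripper's body (75 mm by 190 mm) begins 51 mm behind the grasp point.
Start: joints at [-1.091, 0.321, -0.07, 1.45, 0.023, 1.371, -0.057], TCP at [0.292, 0.581, 0.237] pointing down, gripper open.
Joint ranges: [-2.86, 2.86], [-0.3, 2.09], [-1.38, 1.24], [0.06, 2.45], [-1.56, 4.7], [0.09, 2.05], [-2.69, 2.69]. Speed limits (rad/s): [2.57, 2.57, 3.14, 3.14, 3.14, 3.14, 3.14].

INTERFACE

Orientations are given as [roll, pitch, yaw] about the fixed x, y, z axes, in that order (R = Rz(yaw) Ry(pitch) Rx(roll)).
In Python, from plant import r gives the robot as it stands.
- The arm moves only by the tool play_rows, never from a script. Its argument "commands" is text: rows parted by semicolons, each of 7 numbers parted by spaces: the shift along the tool's x, y, z in mm, then the turn, a rotation vector about the tool's x, y, z in rad, then the finger opening in mm, from 0 to 87. A call has 1 to 5 rows; each row is the pose to reach, as a shift and turn from the pose commanded when the call began, along the tool's axes at that moment; what a row does not reach only later rows make up. A row lasts 1/8 s, in which the tool goes at most 62.5 mm and 10.7 degrees, less where a joint would pass 70% of its speed; a pose out of reach is approached as far as the arm can. A call with a gripper value outside its range is refused whole. The fingers move at their own pace and stop on an object; "newtons" is the grip in N (left out, the last holds). Time passes only in rows, so rows that repeat a pose let the fingers close. It gives the time, the measured TCP pose, the force, the opening and the grip force at its end, in the units of the state.
- r.state(): the state, without advancing time (a new reading comes with each control period).
- r.capture(name): name is "scene" or "top"; returns the picture (400x640x3 uint8, red, green, blue); there is no depth.
- r.camera_model(name): a dict with "fx", "fy", "cx", "cy" (pixels), "view" (4x4, takes a point from world to camera coordinates). Camera axes: x right, y down, z forward; pixel columns grow to the right and rows downward; lengths in m; the calibration is good to about 2 mm. A picture is of the moment at which its call begins. camera_model takes no time and is no camera call.
- r.close_job(): hands the job in; it is judged then, once.
Trained networks look in the newest picture that a camera, given by its name, has taken for a name from the list of things; names that differ only in an ending like _2 or _b are one class to them, and where a whole thing is asked for, a point or a joint stands for the part that bears it (a point fixed in the world has none). Each returns a list of dicts, best first, with "score" (0 to 1); they miss things now and then, are a little off and sometimes report something else, mostly with a low value. They report only what shows in the picture. A call takes as long as a camera call.
- r.search_frame(camera, name): "position" ([x, y, z] in m, in world coordinates, good to about 4 mm: the middle of the surface that is visible of it).
- r.masks_of(camera, name): "pixels" (400x640 bool, what is visible of it).
- r.spot_point(camera, name): "position" ([x, y, z] in m, in world coordinates, good to about 4 mm: a listed point, or the origin of a listed thing).
The state is a dict: "t": time; "joint_pos": joint angles; "qvel": joint speeds; "tau": joint torques, N m; "position": TCP position; "eef_rot": TCP orientation; "ft_force": force on the tool from outside, world axes, zero at the start; "ft_torque": the same for the moment, N m; "width": finger opening in m; "gripper_force": force on a finger pad.
Only numpy, scipy, OpenCV 4.12 (cv2) and the standard library are available. Lean on these libraries where they do the work, as an engineer would, in place of code of your own. Each camera call takes 0.05 s, during which the arm holds its last target. There are 200 camera calls.

TASK

Clear the bench after the sawing: hang both pairs of ear defenders over the steel rail by their headbands, one cup on each side of the bar, hanging free; lay every needle file wholly inside the long low tray, and put every little wooden house in the square box. Leave the glue bottle, the rotary tool and the pot where they are.

Things in the scene. Friction and masses are not known exactly. Their poses are not given: they have to be found in the camera images.
- ear1: Ear defenders standing on their two cups, arch up: 62 mm front to back (x), 142 mm wide over the cups (y), 154 mm tall, 160 to 260 g. Origin midway between the cups at their underside, z up the arch. Black cups 76 mm tall, inner faces at y = +-25 mm (50 mm gap). Sloping straps lead from the cups up to a level headband pad.
- ear1_pad (a point): Centre of the top face of that headband pad, 154 mm above the origin. Pad 24 mm (x) x 56 mm (y), 18 mm thick, its underside (which rests on the rail) 136 mm above the origin. Grip it from above across its 24 mm width, taking only its upper 12 mm, so that the fingertips stay clear of the rail.
- ear2: Ear defenders standing on their two cups, arch up: 62 mm front to back (x), 142 mm wide over the cups (y), 154 mm tall, 160 to 260 g. Origin midway between the cups at their underside, z up the arch. Black cups 76 mm tall, inner faces at y = +-25 mm (50 mm gap). Sloping straps lead from the cups up to a level headband pad.
- ear2_pad (a point): Centre of the top face of that headband pad, 154 mm above the origin. Pad 24 mm (x) x 56 mm (y), 18 mm thick, its underside (which rests on the rail) 136 mm above the origin. Grip it from above across its 24 mm width, taking only its upper 12 mm, so that the fingertips stay clear of the rail.
- rail: Fixed steel rail at the robot's left, running roughly away from it: level round bar, diameter 16 mm, about 360 mm long, along its own y, a thin post at each end. Origin on the bench below the bar's middle; the bar's axis is 160 mm up, its top 168 mm. Hung ear defenders have their own y across the bar and their origin about 32 mm above the bench.
- file1: Needle file 140 mm long lying on the bench, about 30 g, may be absent. Square wooden handle 60 mm long, 12 x 12 mm, from x = -70 to -10 mm; grip it near x = -35 mm, close to the centre of mass; slim dark steel blade 7 mm wide, 5 mm thick, from x = -10 to +70 mm. Origin at half the length on the underside of the handle's level; x points to the tip, z up.
- file1_tip (a point): Tip of that file's blade, 6 mm above the underside level.
- file1_butt (a point): Rear end of that file's handle, 6 mm above the underside level.
- file2: Needle file 140 mm long lying on the bench, about 30 g, may be absent. Square wooden handle 60 mm long, 12 x 12 mm, from x = -70 to -10 mm; grip it near x = -35 mm, close to the centre of mass; slim dark steel blade 7 mm wide, 5 mm thick, from x = -10 to +70 mm. Origin at half the length on the underside of the handle's level; x points to the tip, z up.
- file2_tip (a point): Tip of that file's blade, 6 mm above the underside level.
- file2_butt (a point): Rear end of that file's handle, 6 mm above the underside level.
- file3: Needle file 140 mm long lying on the bench, about 30 g, may be absent. Square wooden handle 60 mm long, 12 x 12 mm, from x = -70 to -10 mm; grip it near x = -35 mm, close to the centre of mass; slim dark steel blade 7 mm wide, 5 mm thick, from x = -10 to +70 mm. Origin at half the length on the underside of the handle's level; x points to the tip, z up.
- file3_tip (a point): Tip of that file's blade, 6 mm above the underside level.
- file3_butt (a point): Rear end of that file's handle, 6 mm above the underside level.
- house1: Small sawn wooden house ornament lying flat, light wood, 12 mm thick, about 20 g, may be absent. Outline 49 mm long (x from -23 to +26 mm) with the roof's point at +x; two parallel side walls 36 mm apart (y = +-18 mm) from x = -23 to +7 mm, the roof slopes beyond. Origin on the underside, z up.
- house2: Small sawn wooden house ornament lying flat, light wood, 12 mm thick, about 20 g, may be absent. Outline 49 mm long (x from -23 to +26 mm) with the roof's point at +x; two parallel side walls 36 mm apart (y = +-18 mm) from x = -23 to +7 mm, the roof slopes beyond. Origin on the underside, z up.
- house3: Small sawn wooden house ornament lying flat, light wood, 12 mm thick, about 20 g, may be absent. Outline 49 mm long (x from -23 to +26 mm) with the roof's point at +x; two parallel side walls 36 mm apart (y = +-18 mm) from x = -23 to +7 mm, the roof slopes beyond. Origin on the underside, z up.
- house4: Small sawn wooden house ornament lying flat, light wood, 12 mm thick, about 20 g, may be absent. Outline 49 mm long (x from -23 to +26 mm) with the roof's point at +x; two parallel side walls 36 mm apart (y = +-18 mm) from x = -23 to +7 mm, the roof slopes beyond. Origin on the underside, z up.
- tray: Fixed long low plywood tray for the files, open on top: 100 mm (x) x 190 mm (y), 30 mm tall, walls 5 mm, floor 5 mm thick. Origin at the centre of its underside, on the bench.
- crate: Fixed square open cardboard box for the wooden houses: 140 x 140 mm, 45 mm tall, walls 5 mm, floor 5 mm thick. Origin at the centre of its underside, on the bench.
- glue: Bystander: white glue bottle, 60 mm diameter, 170 mm tall, at the far side on the left. Origin at its underside.
- rotary: Bystander: green rotary tool lying at the far side, about 200 mm long, 44 mm thick. Origin at its underside.
- pot: Bystander: brown pot, 80 mm diameter, 55 mm tall, at the far side on the right. Origin at its underside.

How it is judged:
At the end, for the whole second after the job is handed in: Both ear defenders hang on the rail: origin within 35 mm of the bar sideways, 165 mm along, 20 to 50 mm up, tilt under 0.35 rad. Both ends of every file are within the tray, under 40 mm up; every house's origin is within 65 mm of the box's centre in x and y, under 46 mm up. All at rest (x of ear1 in the frame of rail between -0.035 and 0.035 m and y of ear1 in the frame of rail between -0.165 and 0.165 m and height (world z) of ear1 between 0.02 and 0.05 m and angle between each of ear1, ear2's own z axis and vertical below 0.35 rad and linear speed of each of ear1, ear2, file1, file2, file3, house1, house2, house3, house4 below 0.05 m/s and x of ear2 in the frame of rail between -0.035 and 0.035 m and y of ear2 in the frame of rail between -0.165 and 0.165 m and height (world z) of ear2 between 0.02 and 0.05 m and x of file1_tip in the frame of tray between -0.05 and 0.05 m and y of file1_tip in the frame of tray between -0.095 and 0.095 m and z of file1_tip in the frame of tray between -0.01 and 0.04 m and x of file1_butt in the frame of tray between -0.05 and 0.05 m and y of file1_butt in the frame of tray between -0.095 and 0.095 m and z of file1_butt in the frame of tray between -0.01 and 0.04 m and x of file2_tip in the frame of tray between -0.05 and 0.05 m and y of file2_tip in the frame of tray between -0.095 and 0.095 m and z of file2_tip in the frame of tray between -0.01 and 0.04 m and x of file2_butt in the frame of tray between -0.05 and 0.05 m and y of file2_butt in the frame of tray between -0.095 and 0.095 m and z of file2_butt in the frame of tray between -0.01 and 0.04 m and x of file3_tip in the frame of tray between -0.05 and 0.05 m and y of file3_tip in the frame of tray between -0.095 and 0.095 m and z of file3_tip in the frame of tray between -0.01 and 0.04 m and x of file3_butt in the frame of tray between -0.05 and 0.05 m and y of file3_butt in the frame of tray between -0.095 and 0.095 m and z of file3_butt in the frame of tray between -0.01 and 0.04 m and x of house1 in the frame of crate between -0.065 and 0.065 m and y of house1 in the frame of crate between -0.065 and 0.065 m and z of house1 in the frame of crate between -0.01 and 0.046 m and x of house2 in the frame of crate between -0.065 and 0.065 m and y of house2 in the frame of crate between -0.065 and 0.065 m and z of house2 in the frame of crate between -0.01 and 0.046 m and x of house3 in the frame of crate between -0.065 and 0.065 m and y of house3 in the frame of crate between -0.065 and 0.065 m and z of house3 in the frame of crate between -0.01 and 0.046 m and x of house4 in the frame of crate between -0.065 and 0.065 m and y of house4 in the frame of crate between -0.065 and 0.065 m and z of house4 in the frame of crate between -0.01 and 0.046 m); the robot touches nothing.
It fails at once if the glue bottle is pushed more than 40 mm or tipped over (distance of glue from where it was at the start of the episode above 0.04 m or angle between glue's own z axis and vertical above 0.6 rad).
It fails at once if the rotary tool is pushed more than 40 mm or tipped over (distance of rotary from where it was at the start of the episode above 0.04 m or angle between rotary's own z axis and vertical above 0.6 rad).
It fails at once if the pot is pushed more than 40 mm or tipped over (distance of pot from where it was at the start of the episode above 0.04 m or angle between pot's own z axis and vertical above 0.6 rad).
Of file1, file2, file3, house1, house2, house3, house4 only 5 to 7 are there at a start; the rules pass over those that are not, and their reading is None.
At some moment in a run one of file1, file2, file3, house1, house2, house3, house4 may be knocked a few centimetres aside while the robot is not near it.
It also fails if it takes over 208 s, if anything falls off the work surface, if the arm or the gripper's body presses on something with over 40 N, if the wrist force passes 120 N, or if a joint passes its speed limit or range.

## Working session

There is one attempt and no reset: what is moved stays moved. The work goes in short steps, Python scripts to look and compute and a tool call to move; the robot and the scene stay as the last step left them, time stands still between calls to the robot, and variables do not carry over. Pictures are saved under pics/ and viewed, at most 14 in all, crops included, and the job is handed in when it is done.

Besides the shell and the picture viewer there is one more tool, called after ">>>" by a JSON object that holds its "name" and its "arguments", one argument or row to a line. play_rows: Moves the arm, as the interface text tells. Its arguments: {"type":"object","properties":{"commands":{"type":"string"},"newtons":{"type":"number"}},"required":["commands"]}

```bash
ls; mkdir -p pics
cat > h.py <<'E'
import numpy as np, cv2
from plant import r
from scipy.spatial.transform import Rotation as R
def save(cam,fn):
    im=r.capture(cam); cv2.imwrite('pics/'+fn,im[:,:,::-1]); return im
def ray(cam,u,v,z):
    m=r.camera_model(cam); V=np.array(m['view']); d=np.array([(u-m['cx'])/m['fx'],(v-m['cy'])/m['fy'],1])
    Rm=V[:3,:3]; c=-Rm.T@V[:3,3]; d=Rm.T@d; return c+d*(z-c[2])/d[2]
def proj(cam,p):
    m=r.camera_model(cam); V=np.array(m['view']); q=V[:3,:3]@np.array(p)+V[:3,3]
    return q[0]/q[2]*m['fx']+m['cx'],q[1]/q[2]*m['fy']+m['cy']
def pos(cam,n,f='spot_point',k=6):
    return [(np.round(d['position'],3).tolist(),round(d['score'],2)) for d in getattr(r,f)(cam,n)[:k]]
def outline(mask,cam,z):
    ys,xs=np.nonzero(mask); P=np.array([ray(cam,x,y,z)[:2] for x,y in zip(xs,ys)]); return P
E
python3 - <<'E'
from h import *
save('top','top0.png');
for n in ['ear1','ear1_pad','file1','file1_tip','file1_butt','house1','rail','tray','crate','glue','rotary','pot']: print(n,pos('top',n,k=6))
save('scene','scene0.png')
for n in ['ear1','ear1_pad','rail']: print(n,pos('scene',n))
s=r.state(); print(s['t'],s['position'],s['eef_rot'],s['ft_force'],s['width'])
for c in('top','scene'):
  m=r.camera_model(c);V=np.array(m['view']);print(c,-V[:3,:3].T@V[:3,3],V[:3,:3].round(2).tolist(),m['fx'])
E
```

```text
pics
ear1 [([0.661, 0.127, -0.002], 0.82), ([0.433, 0.144, -0.003], 0.6), ([0.644, -0.09, 0.001], 0.3)]
ear1_pad [([0.656, 0.133, 0.153], 0.87), ([0.423, -0.08, 0.007], 0.39)]
file1 [([0.491, -0.083, 0.0], 0.62), ([0.521, -0.152, 0.002], 0.61)]
file1_tip [([0.558, -0.077, 0.004], 0.57)]
file1_butt [([0.426, -0.083, 0.007], 0.66), ([0.49, -0.081, 0.001], 0.29)]
house1 [([0.668, 0.008, -0.005], 0.73), ([0.668, -0.172, 0.002], 0.7), ([0.644, -0.09, 0.001], 0.69), ([0.463, 0.016, -0.0], 0.55)]
rail [([0.64, -0.092, -0.002], 0.57), ([0.451, -0.142, 0.008], 0.21)]
tray [([0.427, -0.382, 0.004], 0.95), ([0.429, 0.145, 0.15], 0.34)]
crate [([0.602, -0.366, 0.003], 0.63), ([0.423, -0.08, 0.008], 0.16)]
glue [([0.74, 0.265, 0.002], 0.74)]
rotary [([0.785, 0.02, 0.001], 0.69), ([0.454, -0.144, 0.007], 0.16)]
pot [([0.741, -0.299, 0.003], 0.81)]
ear1 [([0.435, 0.143, -0.002], 0.73), ([0.659, 0.133, -0.0], 0.6)]
ear1_pad [([0.661, 0.131, 0.154], 0.78)]
rail []
0.85 [0.29199302 0.58077113 0.23658999] [3.14146964e+00 5.04209523e-05 2.67576841e+00] [-0.20664323 -0.50525905 -0.14002596] 0.08703614888997795
top [ 0.47738062 -0.02086109  1.47951469] [[0.02, -1.0, 0.0], [-1.0, -0.02, -0.08], [0.08, 0.0, -1.0]] 469.61981334331796
scene [ 0.99175183 -0.42574278  1.04434845] [[0.73, 0.68, 0.01], [0.59, -0.62, -0.52], [-0.35, 0.38, -0.86]] 420.11615476449634
```

View pics/top0.png

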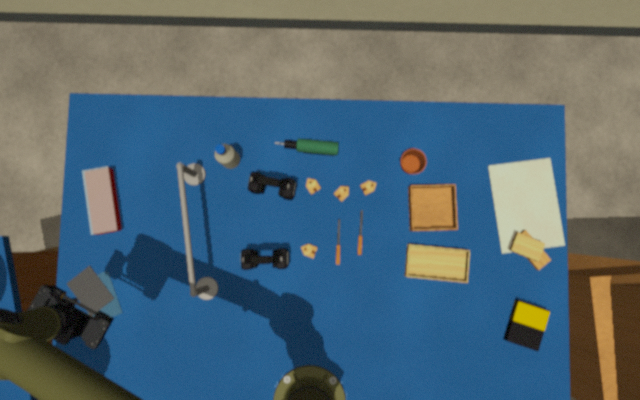

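View pics/scene0.png

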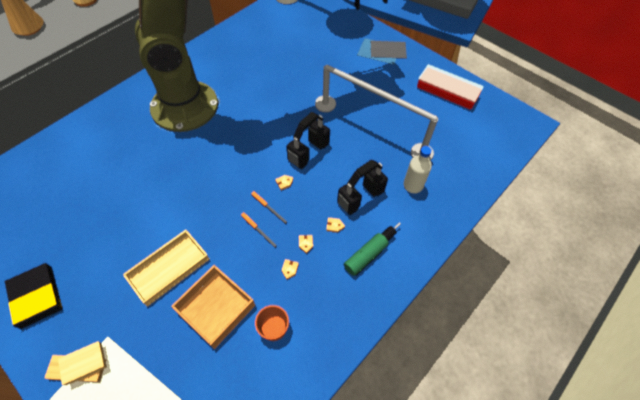

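The top view shows two ear defenders at (272,185) and (265,259), and the rail bar from about (181,165) to (193,293). There are two files, with handles at (338,255) and (361,245), and four houses at (313,185), (342,193), (368,187) and (309,251). The box is at (433,208) and the tray at (437,263). The scene view agrees: two files, four houses, and the bar from (327,69) to (435,118).

```bash
cat >> h.py <<'E'
from scipy.optimize import minimize
HP=np.array([[-23,-18],[7,-18],[26,0],[7,18],[-23,18]])/1000
def fit(mask,cam,poly,z,th0s):
    """pose of flat polygon at height z whose projection best fills the mask"""
    ys,xs=np.nonzero(mask); x0,x1,y0,y1=xs.min()-8,xs.max()+9,ys.min()-8,ys.max()+9; S=8
    M=cv2.GaussianBlur(cv2.resize(mask[y0:y1,x0:x1].astype(np.float32),None,fx=S,fy=S,interpolation=cv2.INTER_NEAREST),(0,0),5)
    c=ray(cam,xs.mean(),ys.mean(),z)[:2]
    def cost(p):
        a=p[2];Q=poly@np.array([[np.cos(a),np.sin(a)],[-np.sin(a),np.cos(a)]])+p[:2]
        px=np.array([proj(cam,[q[0],q[1],z]) for q in Q]); px=((px-[x0,y0]+.5)*S*16).astype(np.int32)
        I=np.zeros(M.shape,np.float32); cv2.fillPoly(I,[px],1.,shift=4); I=cv2.GaussianBlur(I,(0,0),5)
        return float(((I-M)**2).sum()/M.sum())
    best=min((minimize(cost,[c[0],c[1],t],method='Nelder-Mead',options=dict(initial_simplex=[[c[0],c[1],t],[c[0]+.006,c[1],t],[c[0],c[1]+.006,t],[c[0],c[1],t+.4]],xatol=2e-4,fatol=1e-4)) for t in th0s),key=lambda s:s.fun)
    return best.x,best.fun
def pca(P):
    c=P.mean(0); w,v=np.linalg.eigh(np.cov((P-c).T)); return c,v[:,1],np.sqrt(w)
def houses(cam='top',k=4,z=.012):
    out=[]
    for d in r.masks_of(cam,'house1')[:k]:
        x,f=fit(d['pixels'],cam,HP,z,np.arange(8)*np.pi/4)
        out.append((x[:2].round(4).tolist(),round(np.degrees(x[2])%360),round(f,2),round(d['score'],2),int(d['pixels'].sum())))
    return out
def files(cam='top',k=3):
    out=[]
    im=r.capture(cam).astype(int)
    for d in r.masks_of(cam,'file1')[:k]:
        m=d['pixels']; P=outline(m,cam,.006); c,v,s=pca(P); ys,xs=np.nonzero(m)
        red=(im[ys,xs,0]-im[ys,xs,2])>40
        if red.sum()>2: 
            b=P[red].mean(0)
            if (c-b)@v<0: v=-v
            hc,hv,_=pca(P[red])
        else: b=c
        t=(P-c)@v
        out.append(('ends',(c+v*t.min()).round(3).tolist(),(c+v*t.max()).round(3).tolist(),'handle',b.round(4).tolist(),round(np.degrees(np.arctan2(v[1],v[0]))),round(d['score'],2),int(red.sum())))
    return out
E
python3 - <<'E'
from h import *
r.capture('top');r.capture('scene')
for c in('top','scene'):
  for h in houses(c): print(c,'house',h)
  for f in files(c): print(c,f)
  for n,L in(('ear1',0.07),('tray',.03),('crate',.045)):
    for d in r.masks_of(c,n)[:2]:
      m=d['pixels']; P=outline(m,c,L); cc,v,s=pca(P); print(c,n,cc.round(3),round(np.degrees(np.arctan2(v[1],v[0]))),d['score'],m.sum())
      if n!='ear1':
        q=(np.array([[-1,-1],[1,-1],[1,1],[-1,1]])*([.05,.095] if n=='tray' else [.07,.07])); print('  fit',fit(m,c,q,L,[0.,.1,-.1]))
for c,(a,b) in dict(top=((181,165),(193,293)),scene=((327,69),(435,118))).items():
  print(c,'bar',ray(c,*a,.16).round(3),ray(c,*b,.16).round(3))
E
```

```text
Traceback (most recent call last):
  File "h.py", line 35, in houses
    x,f=fit(d['pixels'],cam,HP,z,np.arange(8)*np.pi/4)
        ~~~^^^^^^^^^^^^^^^^^^^^^^^^^^^^^^^^^^^^^^^^^^^
  File "h.py", line 28, in fit
    best=min((minimize(cost,[c[0],c[1],t],method='Nelder-Mead',options=dict(initial_simplex=[[c[0],c[1],t],[c[0]+.006,c[1],t],[c[0],c[1]+.006,t],[c[0],c[1],t+.4]],xatol=2e-4,fatol=1e-4)) for t in th0s),key=lambda s:s.fun)
  File "h.py", line 28, in <genexpr>
    best=min((minimize(cost,[c[0],c[1],t],method='Nelder-Mead',options=dict(initial_simplex=[[c[0],c[1],t],[c[0]+.006,c[1],t],[c[0],c[1]+.006,t],[c[0],c[1],t+.4]],xatol=2e-4,fatol=1e-4)) for t in th0s),key=lambda s:s.fun)
              ~~~~~~~~^^^^^^^^^^^^^^^^^^^^^^^^^^^^^^^^^^^^^^^^^^^^^^^^^^^^^^^^^^^^^^^^^^^^^^^^^^^^^^^^^^^^^^^^^^^^^^^^^^^^^^^^^^^^^^^^^^^^^^^^^^^^^^^^^^^^^^^^^^^^^^^^^^^^^^^^^^^^^^^^^^^^
  File "h.py", line 25, in cost
    px=np.array([proj(cam,[q[0],q[1],z]) for q in Q]); px=((px-[x0,y0]+.5)*S*16).astype(np.int32)
                 ~~~~^^^^^^^^^^^^^^^^^^^
  File "h.py", line 10, in proj
    m=r.camera_model(cam); V=np.array(m['view']); q=V[:3,:3]@np.array(p)+V[:3,3]
ValueError: time passes only in moves, steps and waits
```

```bash
sed -i 's/r\.camera_model(cam)/CM(cam)/' h.py; sed -i '3a import functools\nCM=functools.cache(lambda c:r.camera_model(c))' h.py
python3 - <<'E'
from h import *
r.capture('top');r.capture('scene')
for c in('top','scene'):
  for h in houses(c): print(c,'house',h)
  for f in files(c): print(c,f)
  for n,L in(('ear1',0.07),('tray',.03),('crate',.045)):
    for d in r.masks_of(c,n)[:2]:
      m=d['pixels']; P=outline(m,c,L); cc,v,s=pca(P); print(c,n,cc.round(3),round(np.degrees(np.arctan2(v[1],v[0]))),d['score'],m.sum())
      if n!='ear1':
        q=(np.array([[-1,-1],[1,-1],[1,1],[-1,1]])*([.05,.095] if n=='tray' else [.07,.07])); print('  fit',fit(m,c,q,L,[0.,.1,-.1]))
for c,(a,b) in dict(top=((181,165),(193,293)),scene=((327,69),(435,118))).items():
  print(c,'bar',ray(c,*a,.16).round(3),ray(c,*b,.16).round(3))
E
python3 -c "
import cv2;a=cv2.imread('pics/top0.png')[140:310,170:380];cv2.imwrite('pics/c0.png',cv2.resize(a,None,fx=3.5,fy=3.5,interpolation=cv2.INTER_CUBIC))"
```

```text
top house ([0.6671, 0.0105], 33, np.float64(0.01), 0.72, 149)
top house ([0.6663, -0.1689], 299, np.float64(0.01), 0.61, 144)
top house ([0.4638, 0.0183], 69, np.float64(0.04), 0.45, 132)
top house ([0.6457, -0.0864], 315, np.float64(0.04), 0.44, 123)
top ('ends', [0.455, -0.144], [0.581, -0.147], 'handle', [0.4815, -0.1444], -1, 0.6, 66)
top ('ends', [0.631, -0.072], [0.663, -0.103], 'handle', [0.6449, -0.0861], -44, 0.58, 141)
top ear1 [0.435 0.145] 92 0.73 752
top ear1 [ 0.657 -0.16 ] 113 0.73 138
top tray [ 0.433 -0.38 ] 86 0.95 2162
  fit (array([ 0.43271452, -0.37991477, -0.07546117]), np.float64(0.020478608086705208))
top tray [ 0.457 -0.075] -180 0.33 79
  fit (array([ 0.46081995, -0.07537682, -0.01045525]), np.float64(6.854023456573486))
top crate [ 0.602 -0.362] 94 0.81 2179
  fit (array([ 0.60191625, -0.36201456,  0.05847382]), np.float64(0.024043994024395943))
scene house ([0.6479, -0.0887], 315, np.float64(0.03), 0.77, 169)
scene house ([0.7866, -0.0395], 284, np.float64(0.73), 0.56, 1012)
scene house ([0.6696, 0.0085], 33, np.float64(0.05), 0.54, 201)
scene house ([0.46
[... 211 characters left out ...]
], -1, 0.52, 81)
scene ear1 [0.659 0.126] 94 0.66 1458
scene ear1 [0.435 0.141] 112 0.6 1213
scene tray [ 0.439 -0.387] 86 0.83 3035
  fit (array([ 0.43974766, -0.3840214 , -0.09988403]), np.float64(0.07391447573900223))
scene tray [0.414 0.163] 112 0.45 1261
  fit (array([0.41218836, 0.1580547 , 0.2297089 ]), np.float64(0.34818267822265625))
scene crate [ 0.612 -0.369] -180 0.95 3659
  fit (array([ 0.61206055, -0.36749842,  0.04906049]), np.float64(0.05716175585985184))
scene crate [0.421 0.155] 111 0.62 1264
  fit (array([ 0.41200243,  0.16027927, -0.32511419]), np.float64(0.5764572024345398))
top bar [0.694 0.379 0.16 ] [0.336 0.329 0.16 ]
scene bar [0.343 0.324 0.16 ] [0.693 0.387 0.16 ]
```

View pics/c0.png

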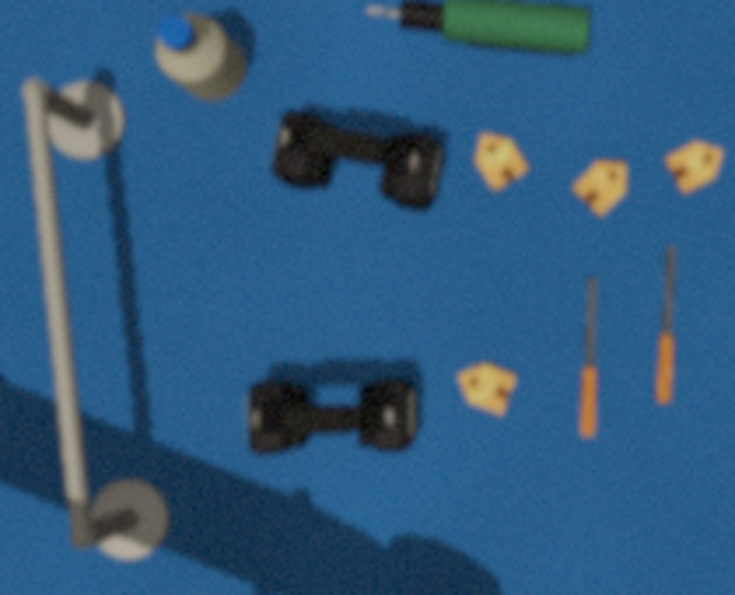

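The crop confirms the masks. The near ear is at about (0.434, 0.143) with yaw near 2°, and the far ear at about (0.659, 0.131) with yaw near -11°. The bar's middle is at about (0.517, 0.355), at 9° to world x.

```bash
cat > plan.py <<'E'
from h import *
def plan(*wps):
    """wps: (x,y,z [m], yaw [deg], opening mm, rows); prints one call per waypoint, split in <=5-row calls; shift/turn from each call's start"""
    s=r.state(); p=np.array(s['position']); Rt=R.from_euler('xyz',s['eef_rot'])
    print('t',round(s['t'],2),'pos',p.round(4),'rpy deg',np.degrees(s['eef_rot']).round(1),'w',round(s['width']*1000,1),'F',np.round(s['ft_force'],1),'g',s['gripper_force'])
    for x,y,z,yaw,o,n in wps:
        q=np.array([x,y,z]); Rq=R.from_euler('xyz',[np.pi,0,np.radians(yaw)])
        rv=(Rt.inv()*Rq).as_rotvec(); k=0
        while k<n:
            m=min(5,n-k); rows=[]; p0=p+(q-p)*0; 
            ps=[p+(q-p)*(i+1)/(n-k) for i in range(m)]
            rv=(Rt.inv()*Rq).as_rotvec()
            for i in range(m):
                d=Rt.inv().apply(ps[i]-p)*1000; f=rv*(i+1)/(n-k)
                rows.append(' '.join('%.0f'%a for a in d)+' '+' '.join('%.2f'%a for a in f)+' %g'%o)
            p=ps[-1]; Rt=Rt*R.from_rotvec(rv*m/(n-k)); k+=m
            print('; '.join(rows).replace('-0.00','0').replace('0.00','0').replace('-0 ','0 '))
E
python3 - <<'E'
from plan import *
plan((.434,.143,.25,92,50,10),(.434,.143,.156,92,50,5))
E
```

```text
t 1.7 pos [0.292  0.5808 0.2366] rpy deg [180.    0.  153.3] w 87.1 F [ 0.1 -0.3 -0.5] g 0.0
-32 -33 -1 0 0 0.11 50; -65 -65 -3 0 0 0.21 50; -97 -98 -4 0 0 0.32 50; -129 -131 -5 0 0 0.43 50; -162 -164 -7 0 0 0.54 50
-45 -12 -1 0 0 0.11 50; -89 -23 -3 0 0 0.21 50; -134 -35 -4 0 0 0.32 50; -178 -47 -5 0 0 0.43 50; -223 -58 -7 0 0 0.54 50
0 0 19 0 0 0 50; 0 0 38 0 0 0 50; 0 0 56 0 0 0 50; 0 0 75 0 0 0 50; 0 0 94 0 0 0 50
```

>>> {"name": "play_rows", "arguments": {
  "commands": "-32 -33 -1 0 0 0.11 50; -65 -65 -3 0 0 0.21 50; -97 -98 -4 0 0 0.32 50; -129 -131 -5 0 0 0.43 50; -162 -164 -7 0 0 0.54 50"
}}

```text
t: 2.33
position: [0.3634, 0.36, 0.2438]
eef_rot: [3.141, -0.0, 2.132]
ft_force: [0.4, 0.0, 0.5]
width: 0.0518
gripper_force: 0.0
```

>>> {"name": "play_rows", "arguments": {
  "commands": "-45 -12 -1 0 0 0.11 50; -89 -23 -3 0 0 0.21 50; -134 -35 -4 0 0 0.32 50; -178 -47 -5 0 0 0.43 50; -223 -58 -7 0 0 0.54 50"
}}

```text
t: 2.95
position: [0.4337, 0.1407, 0.2509]
eef_rot: [3.141, -0.001, 1.592]
ft_force: [0.2, -0.9, -0.2]
width: 0.0503
gripper_force: 0.0
```

>>> {"name": "play_rows", "arguments": {
  "commands": "0 0 0 0 0 0 50; 0 0 0 0 0 0 50; 0 0 0 0 0 0 50"
}}

```text
t: 3.32
position: [0.433, 0.1434, 0.2505]
eef_rot: [-3.141, -0.0, 1.598]
ft_force: [0.3, -0.4, -0.4]
width: 0.0502
gripper_force: 0.0
```

Run:
```python
from plan import *
r.capture('top');r.capture('scene')
for c in('top','scene'): print(c,pos(c,'ear1',k=3),pos(c,'ear1_pad',k=3))
plan((.434,.143,.156,92,50,5))
```

```text
top [([0.658, 0.129, 0.001], 0.9), ([0.43, 0.145, -0.002], 0.89)] [([0.656, 0.133, 0.154], 0.74)]
scene [([0.435, 0.145, -0.002], 0.98), ([0.659, 0.136, -0.003], 0.83)] [([0.657, 0.129, 0.157], 0.7), ([0.79, 0.023, 0.002], 0.25)]
t 3.62 pos [0.4333 0.1425 0.2505] rpy deg [-180.     0.    91.5] w 50.1 F [-0.3  0.   0. ] g 0.0
0 0 19 0 0 0 50; 0 0 38 0 0 0 50; 0 0 57 0 0 -0.01 50; 0 1 76 0 0 -0.01 50; 1 1 94 0 0 -0.01 50
```

Tracking is good, so I'll descend and grip.

>>> {"name": "play_rows", "arguments": {
  "commands": "0 0 20 0 0 0 50; 0 0 40 0 0 0 50; 0 0 60 0 0 0 50; 0 0 80 0 0 0 50; 1 0 94 0 0 0 50"
}}

```text
t: 4.25
position: [0.4331, 0.1431, 0.1557]
eef_rot: [-3.141, 0.0, 1.596]
ft_force: [0.6, 0.9, 0.2]
width: 0.0501
gripper_force: 0.0
```

>>> {"name": "play_rows", "arguments": {
  "commands": "0 0 0 0 0 0 50; 0 0 0 0 0 0 10; 0 0 0 0 0 0 10; 0 0 0 0 0 0 10; 0 0 0 0 0 0 10",
  "newtons": 40
}}

```text
t: 4.88
position: [0.4337, 0.1432, 0.157]
eef_rot: [3.141, -0.0, 1.596]
ft_force: [-0.1, -0.3, 1.1]
width: 0.0233
gripper_force: 39.9
```

>>> {"name": "play_rows", "arguments": {
  "commands": "0 0 0 0 0 0 10; 0 0 0 0 0 0 10"
}}

```text
t: 5.12
position: [0.4337, 0.1432, 0.157]
eef_rot: [3.141, -0.0, 1.596]
ft_force: [-0.1, -0.6, 3.9]
width: 0.0237
gripper_force: 39.9
```

Run:
```python
from plan import *
b=np.array([.517,.355]); u=np.array([np.cos(np.radians(9)),np.sin(np.radians(9))]); t=b-.085*u; print(t)
plan((.45,.143,.375,92,10,7),(t[0],t[1],.375,99,10,8),(t[0],t[1],.2,99,10,10))
```

```text
[0.43304649 0.34170307]
t 5.12 pos [0.4337 0.1432 0.157 ] rpy deg [180.   -0.   91.4] w 23.7 F [-0.1 -0.6  3.9] g 39.92155909538269
0 2 -31 0 0 0 10; 0 5 -62 0 0 0 10; 0 7 -93 0 0 0 10; 0 9 -125 0 0 -0.01 10; 0 12 -156 0 0 -0.01 10
0 2 -31 0 0 0 10; 0 5 -62 0 0 0 10
25 -1 0 0 0 -0.02 10; 50 -3 0 0 0 -0.03 10; 75 -4 0 0 0 -0.05 10; 100 -5 0 0 0 -0.06 10; 124 -6 0 0 0 -0.08 10
25 1 0 0 0 -0.02 10; 50 1 0 0 0 -0.03 10; 75 2 0 0 0 -0.05 10
0 0 18 0 0 0 10; 0 0 35 0 0 0 10; 0 0 53 0 0 0 10; 0 0 70 0 0 0 10; 0 0 88 0 0 0 10
0 0 18 0 0 0 10; 0 0 35 0 0 0 10; 0 0 53 0 0 0 10; 0 0 70 0 0 0 10; 0 0 87 0 0 0 10
```

>>> {"name": "play_rows", "arguments": {
  "commands": "0 2 -31 0 0 0 10; 0 5 -62 0 0 0 10; 0 7 -93 0 0 0 10; 0 9 -125 0 0 0 10; 0 12 -156 0 0 0 10"
}}

```text
t: 5.75
position: [0.445, 0.1432, 0.3126]
eef_rot: [-3.14, 0.001, 1.596]
ft_force: [0.1, 0.4, -1.9]
width: 0.0235
gripper_force: 39.9
```

>>> {"name": "play_rows", "arguments": {
  "commands": "0 2 -31 0 0 0 10; 0 5 -62 0 0 0 10; 0 5 -62 0 0 0 10"
}}

```text
t: 6.12
position: [0.4513, 0.1437, 0.3758]
eef_rot: [3.139, -0.001, 1.595]
ft_force: [0.1, -0.3, -3.3]
width: 0.0235
gripper_force: 39.9
```

>>> {"name": "play_rows", "arguments": {
  "commands": "25 -1 0 0 0 -0.02 10; 50 -3 0 0 0 -0.04 10; 75 -4 0 0 0 -0.06 10; 100 -5 0 0 0 -0.07 10; 124 -6 0 0 0 -0.09 10"
}}

```text
t: 6.75
position: [0.441, 0.2694, 0.3743]
eef_rot: [-3.141, 0.0, 1.688]
ft_force: [-0.2, 0.2, -2.5]
width: 0.0233
gripper_force: 39.9
```

>>> {"name": "play_rows", "arguments": {
  "commands": "25 1 0 0 0 -0.02 10; 50 1 0 0 0 -0.03 10; 75 2 0 0 0 -0.05 10; 75 2 0 0 0 -0.05 10; 75 2 0 0 0 -0.05 10"
}}

```text
t: 7.38
position: [0.435, 0.3418, 0.3745]
eef_rot: [3.142, 0.001, 1.735]
ft_force: [-0.5, -0.2, -2.0]
width: 0.0232
gripper_force: 39.9
```

Run:
```python
from plan import *
a=save('scene','s1.png');b=save('top','t1.png')
cv2.imwrite('pics/m1.png',np.hstack([cv2.resize(a[30:170,270:470],None,fx=2,fy=2.,interpolation=cv2.INTER_CUBIC),cv2.resize(b[140:280,150:350],None,fx=2,fy=2.,interpolation=cv2.INTER_CUBIC)])[:,:,::-1])
print(pos('scene','ear1',k=3))
plan((.433,.342,.19,99,10,10))
```

```text
[([0.433, 0.342, 0.215], 0.83), ([0.66, 0.13, -0.004], 0.63)]
t 7.53 pos [0.4352 0.3412 0.3748] rpy deg [180.    0.   99.4] w 23.4 F [-0.1 -0.4 -2.3] g 39.910064935684204
0 0 18 0 0 0 10; 0 0 37 0 0 0 10; 0 -1 55 0 0 0 10; 0 -1 74 0 0 0 10; 1 -1 92 0 0 0 10
0 0 18 0 0 0 10; 0 0 37 0 0 0 10; 0 -1 55 0 0 0 10; 0 -1 74 0 0 0 10; 1 -1 92 0 0 0 10
```

View pics/m1.png

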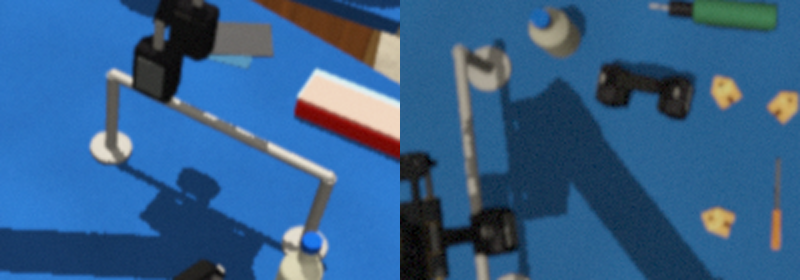

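The ear hangs level above the bar with one cup on each side: the bar passes at about (478,240) in the right-hand half. I'll lower it.

>>> {"name": "play_rows", "arguments": {
  "commands": "0 0 18 0 0 0 10; 0 0 37 0 0 0 10; 0 0 55 0 0 0 10; 0 0 74 0 0 0 10; 1 0 92 0 0 0 10"
}}

```text
t: 8.15
position: [0.4344, 0.3428, 0.2809]
eef_rot: [-3.141, 0.0, 1.736]
ft_force: [-0.3, 1.0, -2.9]
width: 0.0236
gripper_force: 39.9
```

>>> {"name": "play_rows", "arguments": {
  "commands": "0 0 18 0 0 0 10; 0 0 37 0 0 0 10; 0 0 55 0 0 0 10; 0 0 74 0 0 0 10; 0 0 92 0 0 0 10"
}}

```text
t: 8.78
position: [0.4345, 0.343, 0.1893]
eef_rot: [-3.142, 0.0, 1.736]
ft_force: [0.1, 0.1, -2.0]
width: 0.0235
gripper_force: 39.9
```

>>> {"name": "play_rows", "arguments": {
  "commands": "0 0 1 0 0 0 10; 0 0 2 0 0 0 10; 0 0 2 0 0 0 10; 0 0 2 0 0 0 10"
}}

```text
t: 9.28
position: [0.4346, 0.3431, 0.1886]
eef_rot: [3.141, -0.0, 1.736]
ft_force: [-0.0, 0.4, -2.6]
width: 0.0235
gripper_force: 40.0
```

Run:
```python
from plan import *
a=save('scene','s2.png');b=save('top','t2.png')
cv2.imwrite('pics/m2.png',np.hstack([cv2.resize(a[30:170,270:470],None,fx=2,fy=2.,interpolation=cv2.INTER_CUBIC),cv2.resize(b[140:280,150:350],None,fx=2,fy=2.,interpolation=cv2.INTER_CUBIC)])[:,:,::-1])
print(pos('scene','ear1',k=3))
plan()
```

```text
[([0.432, 0.34, 0.027], 0.71), ([0.659, 0.128, -0.006], 0.64)]
t 9.43 pos [0.4346 0.3431 0.1886] rpy deg [180.   -0.   99.5] w 23.3 F [-0.7 -0.4 -2. ] g 39.99271631240845
```

View pics/m2.png

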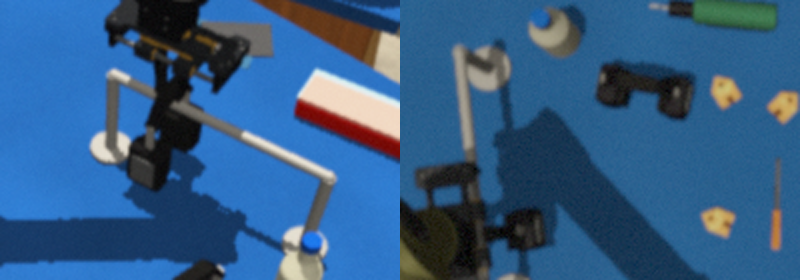

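One cup is now on each side of the bar, but the weight is still on the gripper, so it needs a little more lowering.

>>> {"name": "play_rows", "arguments": {
  "commands": "0 0 1 0 0 0 10; 0 0 2 0 0 0 10; 0 0 2 0 0 0 10"
}}

```text
t: 9.8
position: [0.4346, 0.3431, 0.1884]
eef_rot: [3.141, -0.001, 1.736]
ft_force: [-2.6, -2.2, 6.9]
width: 0.0239
gripper_force: 40.0
```

>>> {"name": "play_rows", "arguments": {
  "commands": "0 0 1 0 0 0 10; 0 0 2 0 0 0 10; 0 0 2 0 0 0 10"
}}

```text
t: 10.18
position: [0.4347, 0.3432, 0.1883]
eef_rot: [3.14, -0.001, 1.736]
ft_force: [-5.6, -5.0, 16.2]
width: 0.0237
gripper_force: 40.0
```

>>> {"name": "play_rows", "arguments": {
  "commands": "0 0 -2 0 0 0 10; 0 0 -3 0 0 0 10; 0 0 -3 0 0 0 45; 0 0 -3 0 0 0 45; 0 0 -3 0 0 0 45"
}}

```text
t: 10.8
position: [0.4346, 0.343, 0.1872]
eef_rot: [-3.142, 0.0, 1.736]
ft_force: [-0.3, 0.0, -0.4]
width: 0.0425
gripper_force: 0.0
```

>>> {"name": "play_rows", "arguments": {
  "commands": "0 0 0 0 0 0 45; 0 0 -20 0 0 0 45; 0 0 -40 0 0 0 45; 0 0 -80 0 0 0 45; 0 0 -120 0 0 0 45"
}}

```text
t: 11.42
position: [0.4345, 0.3429, 0.3085]
eef_rot: [-3.141, 0.0, 1.736]
ft_force: [0.3, 1.1, -0.0]
width: 0.0449
gripper_force: 0.0
```

Run:
```python
from plan import *
r.capture('scene');r.capture('top')
print(pos('scene','ear1',k=3),pos('scene','ear1_pad',k=3));print(pos('top','ear1',k=3),pos('top','ear1_pad',k=3))
for d in r.masks_of('top','ear1')[:3]:
  c,v,_=pca(outline(d['pixels'],'top',.07)); print(c,np.degrees(np.arctan2(v[1],v[0])))
plan((.658,.132,.27,79,50,9),(.658,.132,.156,79,50,6))
```

```text
[([0.659, 0.133, -0.002], 0.78)] [([0.659, 0.13, 0.157], 0.94)]
[([0.433, 0.341, 0.032], 0.97), ([0.66, 0.128, 0.002], 0.69), ([0.49, -0.08, 0.001], 0.47)] [([0.657, 0.132, 0.155], 0.78)]
[0.65718358 0.1328382 ] 79.92152037068524
[0.43852038 0.33585393] 99.3689347230962
t 11.78 pos [0.434  0.3426 0.306 ] rpy deg [-1.799e+02  1.000e-01  9.950e+01] w 45.1 F [-0.1  0.   0.7] g 0.0
-27 21 4 0 0 0.04 50; -54 41 8 0 0 0.08 50; -82 62 12 0 0 0.12 50; -109 83 16 0 0 0.16 50; -136 104 20 0 0 0.20 50
-23 26 4 0 0 0.04 50; -45 51 8 0 0 0.08 50; -68 77 12 0 0 0.12 50; -90 103 16 0 0 0.16 50
0 0 19 0 0 0 50; 0 0 38 0 0 0 50; 0 0 57 0 0 0 50; 0 0 76 0 0 0 50; 0 0 95 0 0 0 50
0 0 19 0 0 0 50
```

The first ear is hung with its origin at 0.032 m. Next is the second ear.

>>> {"name": "play_rows", "arguments": {
  "commands": "-27 21 4 0 0 0.04 50; -54 41 8 0 0 0.08 50; -82 62 12 0 0 0.12 50; -109 83 16 0 0 0.16 50; -136 104 20 0 0 0.20 50"
}}

```text
t: 12.4
position: [0.5614, 0.2238, 0.2872]
eef_rot: [3.141, 0.0, 1.532]
ft_force: [0.4, -0.0, -0.7]
width: 0.0497
gripper_force: 0.0
```

>>> {"name": "play_rows", "arguments": {
  "commands": "-23 26 4 0 0 0.04 50; -45 51 8 0 0 0.08 50; -68 77 12 0 0 0.12 50; -90 103 16 0 0 0.16 50; -90 103 16 0 0 0.16 50"
}}

```text
t: 13.02
position: [0.6612, 0.1276, 0.2703]
eef_rot: [3.141, 0.003, 1.369]
ft_force: [-0.8, 0.7, -0.7]
width: 0.0501
gripper_force: 0.0
```

>>> {"name": "play_rows", "arguments": {
  "commands": "0 0 22 0 0 0 50; 0 0 44 0 0 0 50; 0 0 66 0 0 0 50; 0 0 88 0 0 0 50; 0 0 100 0 0 0 50"
}}

```text
t: 13.65
position: [0.6586, 0.133, 0.1702]
eef_rot: [-3.14, 0.0, 1.377]
ft_force: [-0.3, 0.0, 0.2]
width: 0.0498
gripper_force: 0.0
```

>>> {"name": "play_rows", "arguments": {
  "commands": "0 0 7 0 0 0 50; 0 0 14 0 0 0 50; 0 0 14 0 0 0 50"
}}

```text
t: 14.02
position: [0.6592, 0.1324, 0.1575]
eef_rot: [-3.141, -0.0, 1.376]
ft_force: [-0.2, 0.6, -0.3]
width: 0.05
gripper_force: 0.0
```

```bash
python3 -c "
from plan import *
plan()"
```

```text
t 14.03 pos [0.6592 0.1324 0.1575] rpy deg [-180.    -0.    78.8] w 50.0 F [-0.2  0.6 -0.3] g 0.0
```

>>> {"name": "play_rows", "arguments": {
  "commands": "0 0 1 0 0 0 10; 0 0 1 0 0 0 10; 0 0 1 0 0 0 10; 0 0 1 0 0 0 10; 0 0 1 0 0 0 10",
  "newtons": 40
}}

```text
t: 14.65
position: [0.6593, 0.1325, 0.1568]
eef_rot: [3.141, -0.0, 1.376]
ft_force: [-0.1, 0.2, 0.3]
width: 0.0235
gripper_force: 39.7
```

Run:
```python
from plan import *
b=np.array([.517,.355]); u=np.array([np.cos(np.radians(9)),np.sin(np.radians(9))]); t=b+.075*u; print(t)
plan((.65,.14,.385,79,10,8),(t[0],t[1],.385,99,10,10),(t[0],t[1],.192,99,10,10))
```

```text
[0.59107663 0.36673258]
t 14.65 pos [0.6593 0.1325 0.1568] rpy deg [180.   -0.   78.8] w 23.5 F [-0.1  0.2  0.3] g 39.71842110157013
1 -1 -29 0 0 0 10; 1 -3 -57 0 0 0 10; 2 -4 -86 0 0 0 10; 3 -5 -114 0 0 0 10; 4 -7 -143 0 0 0 10
1 -1 -29 0 0 0 10; 1 -3 -57 0 0 0 10; 2 -4 -86 0 0 0 10
21 -10 0 0 0 -0.03 10; 42 -20 0 0 0 -0.07 10; 63 -30 0 0 0 -0.10 10; 85 -40 0 0 0 -0.14 10; 106 -51 0 0 0 -0.17 10
23 -6 0 0 0 -0.03 10; 45 -13 0 0 0 -0.07 10; 68 -19 0 0 0 -0.10 10; 90 -25 0 0 0 -0.14 10; 113 -31 0 0 0 -0.17 10
0 0 19 0 0 0 10; 0 0 39 0 0 0 10; 0 0 58 0 0 0 10; 0 0 77 0 0 0 10; 0 0 97 0 0 0 10
0 0 19 0 0 0 10; 0 0 39 0 0 0 10; 0 0 58 0 0 0 10; 0 0 77 0 0 0 10; 0 0 96 0 0 0 10
```

>>> {"name": "play_rows", "arguments": {
  "commands": "1 -1 -29 0 0 0 10; 1 -3 -57 0 0 0 10; 2 -4 -86 0 0 0 10; 3 -5 -114 0 0 0 10; 4 -7 -143 0 0 0 10"
}}

```text
t: 15.28
position: [0.6528, 0.1376, 0.2998]
eef_rot: [-3.141, 0.001, 1.376]
ft_force: [-0.5, -0.3, -1.7]
width: 0.0237
gripper_force: 39.7
```

>>> {"name": "play_rows", "arguments": {
  "commands": "1 -1 -29 0 0 0 10; 1 -3 -57 0 0 0 10; 2 -4 -86 0 0 0 10; 2 -4 -86 0 0 0 10"
}}

```text
t: 15.78
position: [0.6505, 0.1404, 0.3877]
eef_rot: [3.138, -0.002, 1.376]
ft_force: [0.0, 0.3, -2.2]
width: 0.0233
gripper_force: 39.7
```

>>> {"name": "play_rows", "arguments": {
  "commands": "21 -10 0 0 0 -0.03 10; 42 -20 0 0 0 -0.07 10; 63 -30 0 0 0 -0.10 10; 85 -40 0 0 0 -0.14 10; 106 -51 0 0 0 -0.17 10"
}}

```text
t: 16.4
position: [0.6195, 0.2565, 0.3854]
eef_rot: [-3.141, -0.0, 1.549]
ft_force: [0.9, 0.4, -1.5]
width: 0.0233
gripper_force: 39.7
```

>>> {"name": "play_rows", "arguments": {
  "commands": "23 -6 0 0 0 -0.03 10; 45 -13 0 0 0 -0.07 10; 68 -19 0 0 0 -0.10 10; 90 -25 0 0 0 -0.14 10; 113 -31 0 0 0 -0.17 10"
}}

```text
t: 17.02
position: [0.5917, 0.3694, 0.3856]
eef_rot: [3.141, 0.0, 1.718]
ft_force: [0.1, 0.1, -2.2]
width: 0.0235
gripper_force: 39.7
```

>>> {"name": "play_rows", "arguments": {
  "commands": "0 0 0 0 0 0 10; 0 0 0 0 0 0 10"
}}

```text
t: 17.27
position: [0.5925, 0.367, 0.3856]
eef_rot: [3.141, 0.001, 1.715]
ft_force: [-0.6, -0.4, -2.1]
width: 0.0234
gripper_force: 39.7
```

Run:
```python
from plan import *
r.capture('scene');r.capture('top')
print(pos('scene','ear1',k=3));print(pos('top','ear1',k=3))
plan((.591,.367,.192,99,10,10))
```

```text
[([0.591, 0.367, 0.226], 0.93), ([0.434, 0.337, 0.03], 0.7)]
[([0.432, 0.34, 0.031], 0.72), ([0.593, 0.361, 0.228], 0.6)]
t 17.48 pos [0.5926 0.3667 0.3859] rpy deg [180.    0.   98.2] w 23.6 F [ 0.   0.4 -1.5] g 39.70551788806915
0 0 19 0 0 0 10; 0 0 39 0 0 0 10; 0 0 58 0 0 0 10; 0 -1 78 0 0 -0.01 10; 0 -1 97 0 0 -0.01 10
0 0 19 0 0 0 10; 0 0 39 0 0 0 10; 0 0 58 0 0 0 10; 0 -1 78 0 0 -0.01 10; 0 -1 97 0 0 -0.01 10
```

>>> {"name": "play_rows", "arguments": {
  "commands": "0 0 19 0 0 0 10; 0 0 39 0 0 0 10; 0 0 58 0 0 0 10; 0 0 78 0 0 -0.01 10; 0 -1 97 0 0 -0.01 10"
}}

```text
t: 18.1
position: [0.5913, 0.3671, 0.2879]
eef_rot: [3.141, 0.0, 1.725]
ft_force: [0.6, 1.2, -2.9]
width: 0.0241
gripper_force: 39.7
```

>>> {"name": "play_rows", "arguments": {
  "commands": "0 0 19 0 0 0 10; 0 0 39 0 0 0 10; 0 0 58 0 0 0 10; 0 0 78 0 0 0 10; 0 0 97 0 0 0 10"
}}

```text
t: 18.73
position: [0.5909, 0.3679, 0.1902]
eef_rot: [-3.141, 0.0, 1.726]
ft_force: [0.2, 0.1, -2.2]
width: 0.0235
gripper_force: 39.7
```

>>> {"name": "play_rows", "arguments": {
  "commands": "0 0 1 0 0 0 10; 0 0 2 0 0 0 10; 0 0 2 0 0 0 10; 0 0 2 0 0 0 10"
}}

```text
t: 19.23
position: [0.5911, 0.368, 0.19]
eef_rot: [3.141, -0.0, 1.726]
ft_force: [-0.4, -0.0, -2.4]
width: 0.0237
gripper_force: 40.0
```

>>> {"name": "play_rows", "arguments": {
  "commands": "0 0 1 0 0 0 10; 0 0 2 0 0 0 10; 0 0 2 0 0 0 10"
}}

```text
t: 19.6
position: [0.5911, 0.368, 0.1883]
eef_rot: [3.141, -0.0, 1.726]
ft_force: [-1.1, -0.6, 1.4]
width: 0.0236
gripper_force: 40.0
```

Contact with the bar, so I'll release.

>>> {"name": "play_rows", "arguments": {
  "commands": "0 0 0 0 0 0 10; 0 0 0 0 0 0 45; 0 0 0 0 0 0 45; 0 0 0 0 0 0 45; 0 0 0 0 0 0 45"
}}

```text
t: 20.23
position: [0.591, 0.3679, 0.1874]
eef_rot: [-3.142, 0.0, 1.726]
ft_force: [-0.3, 0.4, 1.0]
width: 0.0444
gripper_force: 0.0
```

>>> {"name": "play_rows", "arguments": {
  "commands": "0 0 0 0 0 0 45; 0 0 -20 0 0 0 45; 0 0 -40 0 0 0 45; 0 0 -80 0 0 0 45; 0 0 -120 0 0 0 45"
}}

```text
t: 20.85
position: [0.5912, 0.3679, 0.3108]
eef_rot: [3.14, -0.001, 1.726]
ft_force: [0.5, 0.2, -0.1]
width: 0.0451
gripper_force: 0.0
```

Run:
```python
from plan import *
r.capture('scene');r.capture('top')
print(pos('scene','ear1',k=3));print(pos('top','ear1',k=3))
for c in('top','scene'):
  for h in houses(c): print(c,'house',h)
  for f in files(c): print(c,f)
  print(c,pos(c,'crate',k=1),pos(c,'tray',k=1))
plan()
```

```text
[([0.434, 0.336, 0.03], 0.86), ([0.598, 0.367, 0.03], 0.59), ([0.67, -0.171, 0.0], 0.22)]
[([0.593, 0.361, 0.031], 0.76), ([0.524, -0.153, 0.004], 0.62), ([0.432, 0.342, 0.028], 0.55)]
top house ([0.6659, -0.1694], 297, np.float64(0.01), 0.63, 139)
top house ([0.6479, -0.0877], 320, np.float64(0.04), 0.53, 169)
top house ([0.6678, 0.0097], 33, np.float64(0.01), 0.52, 143)
top house ([0.4646, 0.0164], 70, np.float64(0.1), 0.44, 116)
top ('ends', [0.423, -0.075], [0.557, -0.077], 'handle', [0.4475, -0.0756], -1, 0.5, 61)
top ('ends', [0.462, -0.143], [0.578, -0.148], 'handle', [0.4871, -0.1444], -2, 0.5, 52)
top ('ends', [0.446, 0.282], [0.422, 0.442], 'handle', [0.4347, 0.3594], 98, 0.16, 0)
top [([0.604, -0.369, 0.003], 0.92)] [([0.428, -0.388, 0.002], 0.87)]
scene house ([0.6682, -0.1715], 302, np.float64(0.04), 0.57, 223)
scene house ([0.6691, 0.0078], 35, np.float64(0.02), 0.54, 182)
scene house ([0.6474, -0.0894], 316, np.float64(0.06), 0.52, 214)
scene house ([0.4825, -0.1428], 192, np.float64(0.83), 0.5, 118)
scene ('ends', [0.421, -0.077], [0.556, -0.078], 'handle', [0.4499, -0.0767], -1, 0.73, 75)
scene ('ends', [0.452, -0.144], [0.591, -0.149], 'handle', [0.481, -0.1443], -2, 0.61, 80)
scene [([0.602, -0.371, 0.001], 0.88)] [([0.434, -0.382, -0.007], 0.93)]
t 21.55 pos [0.5909 0.3678 0.3072] rpy deg [-180.     0.    98.9] w 44.9 F [-0.4 -0.8  0.3] g 0.0
```

Both ears hang at about 0.03 m. Now house 1, at (0.668, 0.009) with yaw 33°.

Run:
```python
from plan import *
plan((.664,.006,.12,33,60,10),(.664,.006,.017,33,60,5),(.664,.006,.017,33,20,4),(.664,.006,.12,33,20,4),(.635,-.346,.12,0,20,9),(.635,-.346,.042,0,20,4))
```

```text
t 21.55 pos [0.5909 0.3678 0.3072] rpy deg [-180.     0.    98.9] w 44.9 F [-0.4 -0.8  0.3] g 0.0
-37 2 19 0 0 0.11 60; -74 3 37 0 0 0.23 60; -111 5 56 0 0 0.34 60; -147 7 75 0 0 0.46 60; -184 8 94 0 0 0.57 60
-30 21 19 0 0 0.11 60; -60 43 37 0 0 0.23 60; -90 64 56 0 0 0.34 60; -120 86 75 0 0 0.46 60; -150 107 94 0 0 0.57 60
0 0 21 0 0 0 60; 0 0 41 0 0 0 60; 0 0 62 0 0 0 60; 0 0 82 0 0 0 60; 0 0 103 0 0 0 60
0 0 0 0 0 0 20; 0 0 0 0 0 0 20; 0 0 0 0 0 0 20; 0 0 0 0 0 0 20
0 0 -26 0 0 0 20; 0 0 -52 0 0 0 20; 0 0 -77 0 0 0 20; 0 0 -103 0 0 0 20
-24 31 0 0 0 0.06 20; -48 62 0 0 0 0.13 20; -72 93 0 0 0 0.19 20; -96 124 0 0 0 0.26 20; -120 155 0 0 0 0.32 20
-13 37 0 0 0 0.06 20; -26 74 0 0 0 0.13 20; -39 111 0 0 0 0.19 20; -52 148 0 0 0 0.26 20
0 0 19 0 0 0 20; 0 0 39 0 0 0 20; 0 0 58 0 0 0 20; 0 0 78 0 0 0 20
```

>>> {"name": "play_rows", "arguments": {
  "commands": "-37 2 19 0 0 0.11 60; -74 3 37 0 0 0.23 60; -111 5 56 0 0 0.34 60; -147 7 75 0 0 0.46 60; -184 8 94 0 0 0.57 60"
}}

```text
t: 22.18
position: [0.6274, 0.1863, 0.2131]
eef_rot: [3.141, -0.0, 1.152]
ft_force: [0.7, 0.1, -0.9]
width: 0.06
gripper_force: 0.0
```

>>> {"name": "play_rows", "arguments": {
  "commands": "-30 21 19 0 0 0.11 60; -60 43 37 0 0 0.23 60; -90 64 56 0 0 0.34 60; -120 86 75 0 0 0.46 60; -150 107 94 0 0 0.57 60"
}}

```text
t: 22.8
position: [0.665, 0.0059, 0.1191]
eef_rot: [3.141, -0.0, 0.582]
ft_force: [-0.8, -0.4, -0.3]
width: 0.0599
gripper_force: 0.0
```

>>> {"name": "play_rows", "arguments": {
  "commands": "0 0 10 0 0 0 60; 0 0 20 0 0 0 60; 0 0 20 0 0 0 60; 0 0 20 0 0 0 60"
}}

```text
t: 23.3
position: [0.6651, 0.0084, 0.1001]
eef_rot: [-3.142, -0.001, 0.588]
ft_force: [0.0, 0.0, 0.7]
width: 0.0596
gripper_force: 0.0
```

Run:
```python
from plan import *
r.capture('scene')
for h in houses('scene'): print('house',h)
plan((.664,.006,.017,33,60,5))
```

```text
house ([0.4646, 0.0139], 73, np.float64(0.07), 0.76, 179)
house ([0.6676, -0.171], 299, np.float64(0.08), 0.74, 253)
house ([0.6487, -0.0903], 319, np.float64(0.02), 0.74, 193)
house ([0.6695, -0.0065], 237, np.float64(1.26), 0.5, 62)
t 23.4 pos [0.6652 0.0078 0.1003] rpy deg [ 1.80e+02 -1.00e-01  3.36e+01] w 59.9 F [ 0.2 -1.6  0.1] g 0.0
0 0 17 0 0 0 60; -1 0 33 0 0 0 60; -1 0 50 0 0 0.01 60; -2 1 67 0 0 0.01 60; -2 1 83 0 0 0.01 60
```

>>> {"name": "play_rows", "arguments": {
  "commands": "0 0 20 0 0 0 60; -1 0 40 0 0 0 60; -1 1 60 0 0 0 60; -2 1 76 0 0 0 60; -2 1 83 0 0 0 60"
}}

```text
t: 24.02
position: [0.6627, 0.0048, 0.0147]
eef_rot: [-3.141, 0.002, 0.586]
ft_force: [-0.2, 0.5, -0.0]
width: 0.0603
gripper_force: 0.0
```

>>> {"name": "play_rows", "arguments": {
  "commands": "0 0 0 0 0 0 60; 0 0 0 0 0 0 20; 0 0 0 0 0 0 20; 0 0 0 0 0 0 20; 0 0 0 0 0 0 20",
  "newtons": 15
}}

```text
t: 24.65
position: [0.6639, 0.0051, 0.0169]
eef_rot: [3.141, -0.001, 0.586]
ft_force: [0.2, 0.4, 0.9]
width: 0.0358
gripper_force: 15.0
```

>>> {"name": "play_rows", "arguments": {
  "commands": "0 0 -26 0 0 0 20; 0 0 -52 0 0 0 20; 0 0 -78 0 0 0 20; 0 0 -103 0 0 0 20"
}}

```text
t: 25.15
position: [0.6636, 0.005, 0.1205]
eef_rot: [-3.142, -0.0, 0.586]
ft_force: [0.6, 0.0, -0.7]
width: 0.0355
gripper_force: 15.0
```

>>> {"name": "play_rows", "arguments": {
  "commands": "-24 31 0 0 0 0.06 20; -48 62 0 0 0 0.13 20; -72 93 0 0 0 0.19 20; -96 124 0 0 0 0.26 20; -120 155 0 0 0 0.32 20"
}}

```text
t: 25.78
position: [0.6491, -0.1916, 0.1196]
eef_rot: [-3.141, -0.0, 0.264]
ft_force: [0.0, 0.4, -0.5]
width: 0.0357
gripper_force: 15.0
```

>>> {"name": "play_rows", "arguments": {
  "commands": "-13 37 0 0 0 0.06 20; -26 74 0 0 0 0.13 20; -39 111 0 0 0 0.19 20; -52 148 0 0 0 0.26 20; -52 148 0 0 0 0.26 20"
}}

```text
t: 26.4
position: [0.6355, -0.3523, 0.1196]
eef_rot: [3.138, 0.001, -0.001]
ft_force: [-0.2, -0.0, 0.0]
width: 0.0359
gripper_force: 15.0
```

>>> {"name": "play_rows", "arguments": {
  "commands": "0 0 0 0 0 0 20; 0 0 20 0 0 0 20; 0 0 40 0 0 0 20; 0 0 60 0 0 0 20; 0 0 75 0 0 0 20"
}}

```text
t: 27.02
position: [0.6379, -0.3459, 0.0431]
eef_rot: [-3.14, 0.001, 0.006]
ft_force: [-0.5, 2.9, 5.0]
width: 0.0355
gripper_force: 15.0
```

Run:
```python
from plan import *
r.capture('top');print(pos('top','house1'))
plan((.635,-.346,.04,0,20,2))
```

```text
[([0.644, -0.089, 0.0], 0.73), ([0.43, 0.345, 0.186], 0.65), ([0.463, 0.013, -0.001], 0.61), ([0.666, -0.171, 0.001], 0.55)]
t 27.12 pos [ 0.637  -0.3461  0.042 ] rpy deg [-179.9    0.2    0.3] w 35.5 F [-0.7  0.  -0.9] g 14.99984197318554
-1 0 1 0 0 0 20; -2 0 2 0 0 0.01 20
```

>>> {"name": "play_rows", "arguments": {
  "commands": "-4 0 0 0 0 0 20; -8 0 0 0 0 0 20; -8 0 4 0 0 0 20; -8 0 4 0 0 0 46; -8 0 4 0 0 0 46"
}}

```text
t: 27.75
position: [0.6302, -0.3469, 0.0407]
eef_rot: [-3.142, -0.0, 0.006]
ft_force: [1.2, 0.4, 0.1]
width: 0.044
gripper_force: 0.0
```

>>> {"name": "play_rows", "arguments": {
  "commands": "0 0 0 0 0 0 46; 0 0 -25 0 0 0 46; 0 0 -50 0 0 0 46; 0 0 -80 0 0 0 46"
}}

```text
t: 28.25
position: [0.6298, -0.3468, 0.121]
eef_rot: [-3.141, 0.001, 0.006]
ft_force: [-0.5, 0.8, -0.2]
width: 0.0461
gripper_force: 0.0
```

Run:
```python
from plan import *
def g(x,y,a,k=-.005): a=np.radians(a); return x+k*np.cos(a),y+k*np.sin(a)
x,y=g(.648,-.089,318); print(x,y)
plan((x,y,.11,-42,60,7),(x,y,.017,-42,60,5),(x,y,.017,-42,20,4),(x,y,.12,-42,20,4),(.627,-.392,.12,0,20,8),(.627,-.392,.038,0,20,4))
r.capture('scene');print(pos('scene','house1'))
```

```text
0.644284275872613 -0.0856543469682057
t 28.25 pos [ 0.6298 -0.3468  0.121 ] rpy deg [-180.     0.     0.3] w 46.1 F [-0.5  0.8 -0.2] g 0.0
2 -37 2 0 0 0.11 60; 5 -75 3 0 0 0.21 60; 7 -112 5 0 0 0.32 60; 9 -149 6 0 0 0.42 60; 11 -187 8 0 0 0.53 60
-17 -33 2 0 0 0.11 60; -34 -67 3 0 0 0.21 60
0 0 19 0 0 0 60; 0 0 37 0 0 0 60; 0 0 56 0 0 0 60; 0 0 74 0 0 0 60; 0 0 93 0 0 0 60
0 0 0 0 0 0 20; 0 0 0 0 0 0 20; 0 0 0 0 0 0 20; 0 0 0 0 0 0 20
0 0 -26 0 0 0 20; 0 0 -52 0 0 0 20; 0 0 -77 0 0 0 20; 0 0 -103 0 0 0 20
24 30 0 0 0 -0.09 20; 48 60 0 0 0 -0.18 20; 72 90 0 0 0 -0.27 20; 96 120 0 0 0 -0.37 20; 120 150 0 0 0 -0.46 20
8 37 0 0 0 -0.09 20; 17 75 0 0 0 -0.18 20; 25 112 0 0 0 -0.27 20
0 0 20 0 0 0 20; 0 0 41 0 0 0 20; 0 0 61 0 0 0 20; 0 0 82 0 0 0 20
[([0.643, -0.347, 0.016], 0.62), ([0.46, 0.015, 0.004], 0.61), ([0.643, -0.087, -0.003], 0.55)]
```

>>> {"name": "play_rows", "arguments": {
  "commands": "2 -37 2 0 0 0.11 60; 5 -75 3 0 0 0.21 60; 7 -112 5 0 0 0.32 60; 9 -149 6 0 0 0.42 60; 11 -187 8 0 0 0.53 60"
}}

```text
t: 28.98
position: [0.6397, -0.1586, 0.1118]
eef_rot: [3.142, 0.0, -0.528]
ft_force: [0.8, -0.0, -0.4]
width: 0.0604
gripper_force: 0.0
```

>>> {"name": "play_rows", "arguments": {
  "commands": "-17 -33 2 0 0 0.11 60; -34 -67 3 0 0 0.21 60; -34 -67 3 0 0 0.21 60; -34 -67 23 0 0 0.21 60; -34 -67 33 0 0 0.21 60"
}}

```text
t: 29.6
position: [0.6426, -0.0866, 0.0774]
eef_rot: [3.139, 0.002, -0.736]
ft_force: [-0.1, 0.0, 0.5]
width: 0.06
gripper_force: 0.0
```

>>> {"name": "play_rows", "arguments": {
  "commands": "0 0 0 0 0 0 60; 0 0 0 0 0 0 60; 0 0 20 0 0 0 60; 0 0 40 0 0 0 60; 0 0 40 0 0 0 60"
}}

```text
t: 30.22
position: [0.642, -0.0844, 0.0367]
eef_rot: [3.139, 0.004, -0.734]
ft_force: [-0.6, -0.3, 0.4]
width: 0.0597
gripper_force: 0.0
```

Run:
```python
from plan import *
plan((.6435,-.085,.017,-42,60,2))
```

```text
t 30.23 pos [ 0.642  -0.0844  0.0367] rpy deg [179.8   0.2 -42.1] w 59.7 F [-0.6 -0.3  0.4] g 0.0
1 0 10 0 0 0 60; 2 -1 20 0 0 0 60
```

>>> {"name": "play_rows", "arguments": {
  "commands": "1 0 10 0 0 0 60; 1 0 20 0 0 0 60; 1 0 20 0 0 0 20; 1 0 20 0 0 0 20; 1 0 20 0 0 0 20",
  "newtons": 15
}}

```text
t: 30.85
position: [0.6452, -0.0857, 0.02]
eef_rot: [-3.141, -0.001, -0.734]
ft_force: [-0.3, -0.3, -0.1]
width: 0.0378
gripper_force: 0.3
```

>>> {"name": "play_rows", "arguments": {
  "commands": "0 0 0 0 0 0 20; 0 0 -26 0 0 0 20; 0 0 -52 0 0 0 20; 0 0 -77 0 0 0 20; 0 0 -103 0 0 0 20"
}}

```text
t: 31.48
position: [0.6447, -0.0855, 0.1235]
eef_rot: [-3.141, 0.0, -0.734]
ft_force: [0.3, 0.3, -0.2]
width: 0.0363
gripper_force: 15.1
```

>>> {"name": "play_rows", "arguments": {
  "commands": "24 30 0 0 0 -0.09 20; 48 60 0 0 0 -0.18 20; 72 90 0 0 0 -0.27 20; 96 120 0 0 0 -0.37 20; 120 150 0 0 0 -0.46 20"
}}

```text
t: 32.1
position: [0.6333, -0.2784, 0.1227]
eef_rot: [-3.141, -0.0, -0.271]
ft_force: [0.4, 1.6, 0.5]
width: 0.0356
gripper_force: 15.1
```

>>> {"name": "play_rows", "arguments": {
  "commands": "8 37 0 0 0 -0.09 20; 17 75 0 0 0 -0.18 20; 25 112 0 0 0 -0.27 20; 25 112 0 0 0 -0.27 20; 25 112 20 0 0 -0.27 20"
}}

```text
t: 32.72
position: [0.6284, -0.3922, 0.1036]
eef_rot: [3.141, -0.004, -0.005]
ft_force: [0.9, 0.7, -0.4]
width: 0.036
gripper_force: 15.1
```

>>> {"name": "play_rows", "arguments": {
  "commands": "0 0 20 0 0 0 20; 0 0 40 0 0 0 20; 0 0 57 0 0 0 20; 0 0 57 0 0 0 20"
}}

```text
t: 33.22
position: [0.6261, -0.3908, 0.043]
eef_rot: [-3.14, 0.003, -0.004]
ft_force: [0.2, 0.1, -0.5]
width: 0.0356
gripper_force: 15.1
```

>>> {"name": "play_rows", "arguments": {
  "commands": "0 0 3 0 0 0 20; 0 0 3 0 0 0 46; 0 0 3 0 0 0 46; 0 0 3 0 0 0 46; 0 0 3 0 0 0 46"
}}

```text
t: 33.85
position: [0.6272, -0.392, 0.0428]
eef_rot: [3.142, -0.0, -0.004]
ft_force: [0.0, -0.1, -0.5]
width: 0.0462
gripper_force: 0.0
```

>>> {"name": "play_rows", "arguments": {
  "commands": "0 0 0 0 0 0 46; 0 0 -25 0 0 0 46; 0 0 -50 0 0 0 46; 0 0 -75 0 0 0 46"
}}

```text
t: 34.35
position: [0.627, -0.3919, 0.1183]
eef_rot: [-3.142, 0.0, -0.004]
ft_force: [0.0, -0.2, -0.0]
width: 0.0458
gripper_force: 0.0
```

Run:
```python
from plan import *
r.capture('scene')
for h in houses('scene'): print('house',h)
plan((.6646,-.1656,.05,-61,60,7))
```

```text
house ([0.6314, -0.39], 356, np.float64(0.01), 0.85, 255)
house ([0.6382, -0.3447], 2, np.float64(0.05), 0.76, 233)
house ([0.4807, -0.1492], 11, np.float64(0.7), 0.61, 184)
house ([0.6674, -0.1708], 302, np.float64(0.02), 0.6, 216)
t 34.45 pos [ 0.6286 -0.3933  0.1212] rpy deg [179.8  -0.3  -0.2] w 45.9 F [ 1.  -0.1  0.3] g 0.0
5 -33 10 0 0 0.15 60; 10 -65 20 0 0 0.30 60; 15 -98 30 0 0 0.45 60; 20 -130 40 0 0 0.61 60; 25 -163 50 0 0 0.76 60
-19 -27 10 0 0 0.15 60; -37 -54 20 0 0 0.30 60
```

>>> {"name": "play_rows", "arguments": {
  "commands": "5 -33 0 0 0 0.15 60; 10 -65 0 0 0 0.30 60; 15 -98 10 0 0 0.45 60; 20 -130 30 0 0 0.61 60; 25 -163 50 0 0 0.76 60"
}}

```text
t: 35.08
position: [0.6525, -0.2278, 0.0661]
eef_rot: [3.141, 0.001, -0.769]
ft_force: [1.0, 0.5, -0.1]
width: 0.0602
gripper_force: 0.0
```

>>> {"name": "play_rows", "arguments": {
  "commands": "-19 -27 5 0 0 0.15 60; -37 -54 10 0 0 0.30 60; -37 -54 20 0 0 0.30 60; -37 -54 20 0 0 0.30 60; -37 -54 20 0 0 0.30 60"
}}

```text
t: 35.7
position: [0.6628, -0.1666, 0.0477]
eef_rot: [3.141, -0.001, -1.066]
ft_force: [-0.1, -0.4, 0.2]
width: 0.0602
gripper_force: 0.0
```

Run:
```python
from plan import *
plan((.6646,-.1656,.017,-61,60,3),(.6646,-.1656,.12,-61,20,4),(.572,-.346,.12,0,20,6),(.572,-.346,.04,0,20,4))
```

```text
t 35.7 pos [ 0.6628 -0.1666  0.0477] rpy deg [180.   -0.  -61.1] w 60.2 F [-0.1 -0.4  0.2] g 0.0
0 -1 10 0 0 0 60; 0 -1 20 0 0 0 60; 0 -2 31 0 0 0 60
0 0 -26 0 0 0 20; 0 0 -52 0 0 0 20; 0 0 -77 0 0 0 20; 0 0 -103 0 0 0 20
19 28 0 0 0 -0.18 20; 38 56 0 0 0 -0.35 20; 56 84 0 0 0 -0.53 20; 75 112 0 0 0 -0.71 20; 94 140 0 0 0 -0.89 20
-10 32 0 0 0 -0.18 20
0 0 20 0 0 0 20; 0 0 40 0 0 0 20; 0 0 60 0 0 0 20; 0 0 80 0 0 0 20
```

>>> {"name": "play_rows", "arguments": {
  "commands": "0 -1 15 0 0 0 60; 0 -1 30 0 0 0 60; 0 -1 30 0 0 0 60; 0 -1 30 0 0 0 20; 0 -1 30 0 0 0 20",
  "newtons": 15
}}

```text
t: 36.33
position: [0.6644, -0.164, 0.0178]
eef_rot: [-3.141, -0.0, -1.064]
ft_force: [-0.3, -0.3, -0.3]
width: 0.0472
gripper_force: 0.0
```

>>> {"name": "play_rows", "arguments": {
  "commands": "0 0 0 0 0 0 20; 0 0 0 0 0 0 20; 0 0 -30 0 0 0 20; 0 0 -65 0 0 0 20; 0 0 -103 0 0 0 20"
}}

```text
t: 36.95
position: [0.664, -0.1638, 0.1213]
eef_rot: [3.141, 0.001, -1.064]
ft_force: [0.8, -0.6, 0.6]
width: 0.036
gripper_force: 15.0
```

>>> {"name": "play_rows", "arguments": {
  "commands": "19 28 0 0 0 -0.18 20; 38 56 0 0 0 -0.35 20; 56 84 0 0 0 -0.53 20; 75 112 0 0 0 -0.71 20; 94 140 0 0 0 -0.89 20"
}}

```text
t: 37.58
position: [0.5869, -0.315, 0.1207]
eef_rot: [-3.141, -0.0, -0.168]
ft_force: [0.5, -0.4, 0.2]
width: 0.0356
gripper_force: 15.0
```

>>> {"name": "play_rows", "arguments": {
  "commands": "-10 32 0 0 0 -0.18 20; -10 32 0 0 0 -0.18 20; -10 32 30 0 0 -0.18 20; -10 32 60 0 0 -0.18 20; -10 32 75 0 0 -0.18 20"
}}

```text
t: 38.2
position: [0.572, -0.342, 0.0437]
eef_rot: [-3.14, 0.002, 0.006]
ft_force: [-0.1, -0.7, 0.5]
width: 0.0361
gripper_force: 15.0
```

Run:
```python
from plan import *
r.capture('top');print(pos('top','house1'))
plan((.572,-.346,.04,0,20,2))
```

```text
[([0.629, -0.39, 0.003], 0.46), ([0.464, 0.015, -0.0], 0.44), ([0.645, -0.348, 0.012], 0.41)]
t 38.3 pos [ 0.5716 -0.3424  0.0438] rpy deg [-179.9    0.2    0.3] w 35.9 F [ 0.2 -0.  -1.2] g 14.99998077750206
0 2 2 0 0 0 20; 0 4 4 0 0 0.01 20
```

>>> {"name": "play_rows", "arguments": {
  "commands": "0 2 3 0 0 0 20; 0 3 4 0 0 0 20; 0 3 4 0 0 0 46; 0 3 4 0 0 0 46; 0 3 4 0 0 0 46"
}}

```text
t: 38.92
position: [0.5723, -0.3469, 0.0418]
eef_rot: [3.142, -0.0, 0.006]
ft_force: [-0.8, 1.0, 0.0]
width: 0.0456
gripper_force: 0.0
```

>>> {"name": "play_rows", "arguments": {
  "commands": "0 0 0 0 0 0 46; 0 0 -25 0 0 0 46; 0 0 -50 0 0 0 46; 0 0 -75 0 0 0 46"
}}

```text
t: 39.42
position: [0.5721, -0.3469, 0.1173]
eef_rot: [-3.142, 0.0, 0.006]
ft_force: [-0.3, 0.5, -0.1]
width: 0.046
gripper_force: 0.0
```

Run:
```python
from plan import *
r.capture('top')
for h in houses('top'): print('house',h)
plan((.463,.011,.06,70,60,9))
```

```text
house ([0.4635, 0.0168], 70, np.float64(0.07), 0.72, 122)
house ([0.6454, -0.3422], 124, np.float64(0.15), 0.58, 106)
t 39.52 pos [ 0.5737 -0.3482  0.1198] rpy deg [179.9  -0.3   0.3] w 45.7 F [0.4 0.3 0.6] g 0.0
-12 -40 6 0 0 -0.14 60; -24 -80 13 0 0 -0.27 60; -36 -120 19 0 0 -0.41 60; -48 -160 26 0 0 -0.54 60; -61 -200 32 0 0 -0.68 60
16 -39 7 0 0 -0.14 60; 31 -78 13 0 0 -0.27 60; 47 -116 20 0 0 -0.41 60; 62 -155 26 0 0 -0.54 60
```

>>> {"name": "play_rows", "arguments": {
  "commands": "-12 -40 0 0 0 -0.14 60; -24 -80 0 0 0 -0.27 60; -36 -120 10 0 0 -0.41 60; -48 -160 20 0 0 -0.54 60; -61 -200 30 0 0 -0.68 60"
}}

```text
t: 40.15
position: [0.5091, -0.1456, 0.0855]
eef_rot: [-3.141, 0.0, 0.691]
ft_force: [0.7, 0.2, 0.8]
width: 0.06
gripper_force: 0.0
```

>>> {"name": "play_rows", "arguments": {
  "commands": "16 -39 7 0 0 -0.14 60; 31 -78 13 0 0 -0.27 60; 47 -116 20 0 0 -0.41 60; 62 -155 26 0 0 -0.54 60; 62 -155 26 0 0 -0.54 60"
}}

```text
t: 40.78
position: [0.4578, 0.0152, 0.0593]
eef_rot: [-3.139, -0.0, 1.232]
ft_force: [0.2, -0.8, -0.0]
width: 0.0598
gripper_force: 0.0
```

>>> {"name": "play_rows", "arguments": {
  "commands": "0 0 0 0 0 0 60; 0 0 0 0 0 0 60"
}}

```text
t: 41.02
position: [0.4602, 0.0107, 0.0606]
eef_rot: [3.141, 0.0, 1.223]
ft_force: [0.7, 0.3, -0.1]
width: 0.0599
gripper_force: 0.0
```

Run:
```python
from plan import *
plan((.463,.011,.017,70,60,3),(.463,.011,.12,70,20,5),(.572,-.39,.12,0,20,10),(.572,-.39,.04,0,20,4))
```

```text
t 41.02 pos [0.4602 0.0107 0.0606] rpy deg [180.    0.   70.1] w 59.9 F [ 0.7  0.3 -0.1] g 0.0
0 1 15 0 0 0 60; 1 2 29 0 0 0 60; 1 3 44 0 0 0 60
0 0 -21 0 0 0 20; 0 0 -41 0 0 0 20; 0 0 -62 0 0 0 20; 0 0 -82 0 0 0 20; 0 0 -103 0 0 0 20
-34 24 0 0 0 0.12 20; -68 48 0 0 0 0.24 20; -102 72 0 0 0 0.37 20; -136 96 0 0 0 0.49 20; -170 120 0 0 0 0.61 20
-14 39 0 0 0 0.12 20; -28 78 0 0 0 0.24 20; -42 117 0 0 0 0.37 20; -56 156 0 0 0 0.49 20; -70 195 0 0 0 0.61 20
0 0 20 0 0 0 20; 0 0 40 0 0 0 20; 0 0 60 0 0 0 20; 0 0 80 0 0 0 20
```

>>> {"name": "play_rows", "arguments": {
  "commands": "0 1 15 0 0 0 60; 1 2 30 0 0 0 60; 1 3 43 0 0 0 60; 1 3 43 0 0 0 60; 1 3 43 0 0 0 20",
  "newtons": 15
}}

```text
t: 41.65
position: [0.4631, 0.0118, 0.0175]
eef_rot: [3.142, 0.0, 1.226]
ft_force: [-0.9, 0.5, 0.2]
width: 0.0555
gripper_force: 0.0
```

>>> {"name": "play_rows", "arguments": {
  "commands": "0 0 0 0 0 0 20; 0 0 0 0 0 0 20; 0 0 -30 0 0 0 20; 0 0 -65 0 0 0 20; 0 0 -103 0 0 0 20"
}}

```text
t: 42.28
position: [0.4627, 0.0119, 0.1217]
eef_rot: [-3.141, -0.0, 1.226]
ft_force: [0.7, -0.2, 0.5]
width: 0.036
gripper_force: 15.0
```

>>> {"name": "play_rows", "arguments": {
  "commands": "-34 24 0 0 0 0.12 20; -68 48 0 0 0 0.24 20; -102 72 0 0 0 0.37 20; -136 96 0 0 0 0.49 20; -170 120 0 0 0 0.61 20"
}}

```text
t: 42.9
position: [0.5188, -0.1898, 0.1209]
eef_rot: [3.141, -0.001, 0.612]
ft_force: [1.0, -0.3, -1.0]
width: 0.0357
gripper_force: 15.0
```

>>> {"name": "play_rows", "arguments": {
  "commands": "-14 39 0 0 0 0.12 20; -28 78 0 0 0 0.24 20; -42 117 0 0 0 0.37 20; -56 156 0 0 0 0.49 20; -70 195 0 0 0 0.61 20"
}}

```text
t: 43.52
position: [0.5745, -0.3891, 0.1206]
eef_rot: [-3.141, -0.0, 0.003]
ft_force: [0.4, 0.5, 0.1]
width: 0.0359
gripper_force: 15.0
```

>>> {"name": "play_rows", "arguments": {
  "commands": "0 0 0 0 0 0 20; 0 0 20 0 0 0 20; 0 0 40 0 0 0 20; 0 0 60 0 0 0 20; 0 0 76 0 0 0 20"
}}

```text
t: 44.15
position: [0.5736, -0.387, 0.0425]
eef_rot: [-3.14, 0.001, 0.007]
ft_force: [0.2, 0.0, -0.5]
width: 0.036
gripper_force: 15.0
```

Run:
```python
from plan import *
plan((.572,-.39,.04,0,20,2))
```

```text
t 44.15 pos [ 0.5736 -0.387   0.0425] rpy deg [-1.799e+02  1.000e-01  4.000e-01] w 36.0 F [ 0.2  0.  -0.5] g 14.975793734192848
-1 2 1 0 0 0 20; -2 3 2 0 0 0.01 20
```

>>> {"name": "play_rows", "arguments": {
  "commands": "0 1 2 0 0 0 20; 0 2 3 0 0 0 20; 0 2 3 0 0 0 46; 0 2 3 0 0 0 46; 0 2 3 0 0 0 46"
}}

```text
t: 44.78
position: [0.5742, -0.3904, 0.042]
eef_rot: [3.141, -0.001, 0.006]
ft_force: [-0.8, -0.3, 0.2]
width: 0.045
gripper_force: 0.0
```

>>> {"name": "play_rows", "arguments": {
  "commands": "0 0 0 0 0 0 46; 0 0 -25 0 0 0 46; 0 0 -50 0 0 0 46; 0 0 -75 0 0 0 46"
}}

```text
t: 45.28
position: [0.5739, -0.3902, 0.1174]
eef_rot: [-3.142, -0.0, 0.006]
ft_force: [0.3, 0.7, -0.3]
width: 0.0458
gripper_force: 0.0
```

Run:
```python
from plan import *
save('scene','s3.png');r.capture('top')
for c in('scene','top'):
  for f in files(c): print(c,f)
  print(pos(c,'tray',k=1),pos(c,'crate',k=1))
  print(pos(c,'house1'))
plan((.4865,-.1455,.07,-2,40,7))
```

```text
scene ('ends', [0.45, -0.144], [0.591, -0.149], 'handle', [0.4806, -0.1442], -2, 0.55, 79)
scene ('ends', [0.42, -0.077], [0.56, -0.078], 'handle', [0.4496, -0.0766], 0, 0.45, 75)
[] [([0.601, -0.373, -0.003], 0.73)]
[([0.629, -0.39, 0.003], 0.72), ([0.623, -0.323, 0.007], 0.62), ([0.573, -0.389, 0.007], 0.58), ([0.607, -0.369, -0.001], 0.4)]
top ('ends', [0.426, -0.076], [0.554, -0.078], 'handle', [0.4502, -0.0768], -1, 0.62, 56)
top ('ends', [0.455, -0.143], [0.584, -0.147], 'handle', [0.481, -0.1442], -2, 0.42, 58)
[([0.623, -0.325, 0.005], 0.72)] [([0.604, -0.364, 0.004], 0.64)]
[([0.629, -0.395, 0.005], 0.65), ([0.623, -0.323, 0.004], 0.52)]
t 45.88 pos [ 0.5737 -0.3901  0.116 ] rpy deg [-180.     0.     0.3] w 45.8 F [ 0.2 -0.8 -0. ] g 0.0
-12 -35 7 0 0 0.01 40; -25 -70 13 0 0 0.01 40; -37 -105 20 0 0 0.02 40; -49 -140 26 0 0 0.02 40; -61 -175 33 0 0 0.03 40
-13 -35 7 0 0 0.01 40; -27 -69 13 0 0 0.01 40
```

View pics/s3.png

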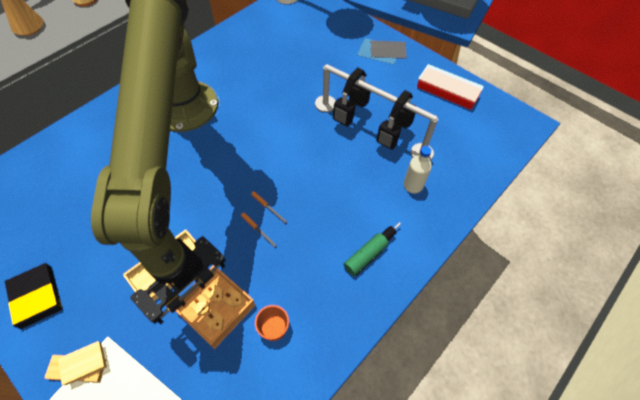

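Both ears hang on the bar at (350,95) and (396,120), all four houses are in the box at (215,305), and two files remain at (255,230) and (268,207).

>>> {"name": "play_rows", "arguments": {
  "commands": "-12 -35 0 0 0 0.01 40; -25 -70 0 0 0 0.01 40; -37 -105 10 0 0 0.02 40; -49 -140 20 0 0 0.03 40; -61 -175 33 0 0 0.03 40"
}}

```text
t: 46.5
position: [0.5117, -0.2146, 0.0834]
eef_rot: [-3.142, -0.001, -0.024]
ft_force: [-1.0, 0.5, 0.4]
width: 0.0401
gripper_force: 0.0
```

>>> {"name": "play_rows", "arguments": {
  "commands": "-13 -35 7 0 0 0.01 40; -27 -70 13 0 0 0.01 40; -27 -70 13 0 0 0.01 40; -27 -70 13 0 0 0.01 40"
}}

```text
t: 47.0
position: [0.4871, -0.1456, 0.071]
eef_rot: [3.141, -0.001, -0.034]
ft_force: [-0.5, 0.2, -0.1]
width: 0.0399
gripper_force: 0.0
```

Run:
```python
from plan import *
x,y=.4275+.014,-.418
plan((.4855,-.1448,.017,-2,40,4),(.4855,-.1448,.1,-2,5,5),(x,y,.1,86,5,12),(x,y,.035,86,5,4))
```

```text
t 47.0 pos [ 0.4871 -0.1456  0.071 ] rpy deg [ 1.8e+02 -1.0e-01 -2.0e+00] w 39.9 F [-0.5  0.2 -0.1] g 0.0
0 0 13 0 0 0 40; -1 0 27 0 0 0 40; -1 -1 40 0 0 0 40; -2 -1 54 0 0 0 40
0 0 -17 0 0 0 5; 0 0 -33 0 0 0 5; 0 0 -50 0 0 0 5; 0 0 -66 0 0 0 5; 0 0 -83 0 0 0 5
-3 23 0 0 0 -0.13 5; -6 46 0 0 0 -0.26 5; -9 69 0 0 0 -0.38 5; -11 92 0 0 0 -0.51 5; -14 114 0 0 0 -0.64 5
-16 17 0 0 0 -0.13 5; -32 33 0 0 0 -0.26 5; -48 50 0 0 0 -0.38 5; -64 67 0 0 0 -0.51 5; -80 83 0 0 0 -0.64 5
-23 4 0 0 0 -0.13 5; -45 8 0 0 0 -0.26 5
0 0 16 0 0 0 5; 0 0 32 0 0 0 5; 0 0 49 0 0 0 5; 0 0 65 0 0 0 5
```

>>> {"name": "play_rows", "arguments": {
  "commands": "0 0 15 0 0 0 40; -1 0 30 0 0 0 40; -1 -1 45 0 0 0 40; -1 -1 54 0 0 0 40; -1 -1 54 0 0 0 40"
}}

```text
t: 47.62
position: [0.4853, -0.1442, 0.0158]
eef_rot: [3.141, 0.001, -0.035]
ft_force: [-0.2, 0.1, 0.2]
width: 0.0401
gripper_force: 0.0
```

>>> {"name": "play_rows", "arguments": {
  "commands": "0 0 0 0 0 0 5; 0 0 0 0 0 0 5; 0 0 0 0 0 0 5; 0 0 0 0 0 0 5; 0 0 0 0 0 0 5",
  "newtons": 20
}}

```text
t: 48.25
position: [0.4858, -0.1439, 0.0168]
eef_rot: [-3.141, -0.0, -0.034]
ft_force: [0.2, 0.1, 3.1]
width: 0.0116
gripper_force: 20.0
```

>>> {"name": "play_rows", "arguments": {
  "commands": "0 0 -17 0 0 0 5; 0 0 -34 0 0 0 5; 0 0 -50 0 0 0 5; 0 0 -66 0 0 0 5; 0 0 -83 0 0 0 5"
}}

```text
t: 48.88
position: [0.4857, -0.1439, 0.1008]
eef_rot: [-3.141, -0.0, -0.034]
ft_force: [0.0, 0.2, -0.5]
width: 0.0116
gripper_force: 20.0
```

>>> {"name": "play_rows", "arguments": {
  "commands": "-3 23 0 0 0 -0.13 5; -6 46 0 0 0 -0.26 5; -9 69 0 0 0 -0.38 5; -11 92 0 0 0 -0.51 5; -14 114 0 0 0 -0.64 5"
}}

```text
t: 49.5
position: [0.4678, -0.2581, 0.1003]
eef_rot: [3.141, -0.0, 0.61]
ft_force: [0.2, -0.1, -0.3]
width: 0.0117
gripper_force: 20.0
```

>>> {"name": "play_rows", "arguments": {
  "commands": "-16 17 0 0 0 -0.13 5; -32 33 0 0 0 -0.26 5; -48 50 0 0 0 -0.38 5; -64 67 0 0 0 -0.51 5; -80 83 0 0 0 -0.64 5"
}}

```text
t: 50.12
position: [0.4493, -0.3719, 0.1003]
eef_rot: [3.141, 0.0, 1.25]
ft_force: [-0.1, -0.9, 0.3]
width: 0.0114
gripper_force: 20.0
```

>>> {"name": "play_rows", "arguments": {
  "commands": "-23 4 0 0 0 -0.13 5; -45 8 0 0 0 -0.26 5; -45 8 0 0 0 -0.26 5; -45 8 0 0 0 -0.26 5"
}}

```text
t: 50.62
position: [0.4428, -0.4154, 0.0997]
eef_rot: [3.142, -0.001, 1.504]
ft_force: [-0.3, -0.2, -0.7]
width: 0.0116
gripper_force: 20.0
```

Run:
```python
from plan import *
a=save('scene','s4.png');b=save('top','t4.png')
cv2.imwrite('pics/m4.png',np.hstack([cv2.resize(a[200:350,100:300],None,fx=2,fy=2.,interpolation=cv2.INTER_CUBIC),cv2.resize(b[170:320,340:540],None,fx=2,fy=2.,interpolation=cv2.INTER_CUBIC)])[:,:,::-1])
plan((.4415,-.418,.035,86,5,4))
```

```text
t 50.73 pos [ 0.4432 -0.415   0.0996] rpy deg [ 1.80e+02 -1.00e-01  8.63e+01] w 11.6 F [-0.1  0.8 -0.6] g 20.000038146972656
-1 0 16 0 0 0 5; -2 -1 32 0 0 0 5; -2 -1 48 0 0 0 5; -3 -1 65 0 0 0.01 5
```

View pics/m4.png

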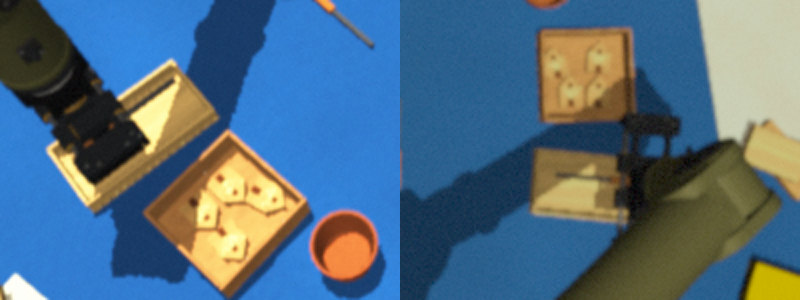

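The file is over the tray and aligned with its long side, with its tip at (555,177) in the right half. All four houses are in the box. I'll lower and release.

>>> {"name": "play_rows", "arguments": {
  "commands": "-1 0 18 0 0 0 5; -2 -1 36 0 0 0 5; -3 -1 54 0 0 0 5; -3 -1 70 0 0 0 5; -3 -1 70 0 0 0 5"
}}

```text
t: 51.35
position: [0.4402, -0.4185, 0.0275]
eef_rot: [-3.139, -0.002, 1.506]
ft_force: [-0.2, 0.8, -0.3]
width: 0.0118
gripper_force: 20.0
```

>>> {"name": "play_rows", "arguments": {
  "commands": "0 0 0 0 0 0 22; 0 0 0 0 0 0 22; 0 0 0 0 0 0 22; 0 0 -10 0 0 0 22; 0 0 -25 0 0 0 22"
}}

```text
t: 51.98
position: [0.4412, -0.4193, 0.0554]
eef_rot: [-3.142, -0.0, 1.506]
ft_force: [0.9, -0.4, 0.2]
width: 0.0222
gripper_force: 0.0
```

>>> {"name": "play_rows", "arguments": {
  "commands": "0 0 -25 0 0 0 22; 0 0 -50 0 0 0 22; 0 0 -50 0 0 0 22"
}}

```text
t: 52.35
position: [0.4426, -0.4209, 0.1078]
eef_rot: [3.137, 0.003, 1.506]
ft_force: [-0.3, -0.1, -0.7]
width: 0.0225
gripper_force: 0.0
```

Run:
```python
from plan import *
r.capture('scene');r.capture('top')
for c in('scene','top'):
  for f in files(c): print(c,f)
plan((.454,-.0766,.08,-1,40,12))
```

```text
scene ('ends', [0.753, 0.242], [0.693, 0.41], 'handle', [0.7267, 0.3156], 110, 0.75, 0)
scene ('ends', [0.418, -0.077], [0.56, -0.078], 'handle', [0.4491, -0.076], 0, 0.62, 85)
scene ('ends', [0.441, -0.378], [0.445, -0.315], 'handle', [0.4421, -0.3496], 87, 0.4, 34)
top ('ends', [0.44, -0.427], [0.447, -0.33], 'handle', [0.4415, -0.4087], 86, 0.59, 44)
top ('ends', [0.448, 0.282], [0.42, 0.446], 'handle', [0.4342, 0.3617], 100, 0.5, 0)
top ('ends', [0.717, -0.285], [0.788, -0.333], 'handle', [0.7511, -0.3087], -34, 0.34, 475)
t 52.65 pos [ 0.4408 -0.4188  0.1036] rpy deg [-1.799e+02 -1.000e-01  8.630e+01] w 22.1 F [-0.5 -1.1 -0.4] g 0.0
29 -1 2 0 0 0.13 40; 57 -2 4 0 0 0.25 40; 86 -2 6 0 0 0.38 40; 114 -3 8 0 0 0.51 40; 143 -4 10 0 0 0.63 40
23 -18 2 0 0 0.13 40; 45 -35 4 0 0 0.25 40; 68 -53 6 0 0 0.38 40; 90 -70 8 0 0 0.51 40; 113 -88 10 0 0 0.63 40
8 -27 2 0 0 0.13 40; 15 -55 4 0 0 0.25 40
```

>>> {"name": "play_rows", "arguments": {
  "commands": "29 -1 0 0 0 0.13 40; 57 -2 0 0 0 0.25 40; 86 -2 3 0 0 0.38 40; 114 -3 6 0 0 0.51 40; 143 -4 10 0 0 0.63 40"
}}

```text
t: 53.28
position: [0.4462, -0.2754, 0.0939]
eef_rot: [-3.141, 0.0, 0.872]
ft_force: [-0.4, 0.9, 0.5]
width: 0.0398
gripper_force: 0.0
```

>>> {"name": "play_rows", "arguments": {
  "commands": "23 -18 2 0 0 0.13 40; 45 -35 4 0 0 0.25 40; 68 -53 6 0 0 0.38 40; 90 -70 8 0 0 0.51 40; 113 -88 10 0 0 0.63 40"
}}

```text
t: 53.9
position: [0.4509, -0.1323, 0.0841]
eef_rot: [-3.141, 0.001, 0.241]
ft_force: [1.1, -0.8, -0.5]
width: 0.0404
gripper_force: 0.0
```

>>> {"name": "play_rows", "arguments": {
  "commands": "8 -27 2 0 0 0.13 40; 15 -55 4 0 0 0.25 40; 15 -55 4 0 0 0.25 40; 15 -55 4 0 0 0.25 40"
}}

```text
t: 54.4
position: [0.4523, -0.077, 0.0804]
eef_rot: [3.141, 0.0, -0.003]
ft_force: [-0.3, -0.3, 0.1]
width: 0.04
gripper_force: 0.0
```

Run:
```python
from plan import *
plan((.454,-.0766,.017,-1,40,4),(.454,-.0766,.1,-1,5,5),(.4135,-.416,.1,86,5,14),(.4135,-.416,.035,86,5,4))
```

```text
t 54.4 pos [ 0.4523 -0.077   0.0804] rpy deg [180.    0.   -0.2] w 40.0 F [-0.3 -0.3  0.1] g 0.0
0 0 16 0 0 0 40; 1 0 32 0 0 0.01 40; 1 0 48 0 0 0.01 40; 2 0 63 0 0 0.01 40
0 0 -17 0 0 0 5; 0 0 -33 0 0 0 5; 0 0 -50 0 0 0 5; 0 0 -66 0 0 0 5; 0 0 -83 0 0 0 5
-2 24 0 0 0 -0.11 5; -5 49 0 0 0 -0.22 5; -7 73 0 0 0 -0.33 5; -10 97 0 0 0 -0.43 5; -12 121 0 0 0 -0.54 5
-15 20 0 0 0 -0.11 5; -29 39 0 0 0 -0.22 5; -44 59 0 0 0 -0.33 5; -59 78 0 0 0 -0.43 5; -73 98 0 0 0 -0.54 5
-23 9 0 0 0 -0.11 5; -45 18 0 0 0 -0.22 5; -68 27 0 0 0 -0.33 5; -91 37 0 0 0 -0.43 5
0 0 16 0 0 0 5; 0 0 32 0 0 0 5; 0 0 49 0 0 0 5; 0 0 65 0 0 0 5
```

>>> {"name": "play_rows", "arguments": {
  "commands": "0 0 18 0 0 0 40; 1 0 36 0 0 0 40; 1 0 54 0 0 0 40; 2 0 63 0 0 0 40; 2 0 63 0 0 0 40"
}}

```text
t: 55.02
position: [0.4542, -0.0771, 0.0172]
eef_rot: [3.141, 0.001, -0.005]
ft_force: [-0.4, 0.4, -0.0]
width: 0.0399
gripper_force: 0.0
```

>>> {"name": "play_rows", "arguments": {
  "commands": "0 0 0 0 0 0 5; 0 0 0 0 0 0 5; 0 0 0 0 0 0 5; 0 0 0 0 0 0 5; 0 0 0 0 0 0 5",
  "newtons": 20
}}

```text
t: 55.65
position: [0.4548, -0.0762, 0.0178]
eef_rot: [-3.141, -0.0, -0.004]
ft_force: [-0.7, 1.1, 2.8]
width: 0.0116
gripper_force: 20.0
```

>>> {"name": "play_rows", "arguments": {
  "commands": "0 0 -17 0 0 0 5; 0 0 -34 0 0 0 5; 0 0 -50 0 0 0 5; 0 0 -66 0 0 0 5; 0 0 -83 0 0 0 5"
}}

```text
t: 56.28
position: [0.4546, -0.0762, 0.1019]
eef_rot: [-3.141, -0.001, -0.004]
ft_force: [-0.1, -0.2, 0.1]
width: 0.0115
gripper_force: 20.0
```

>>> {"name": "play_rows", "arguments": {
  "commands": "-2 24 0 0 0 -0.11 5; -5 49 0 0 0 -0.22 5; -7 73 0 0 0 -0.33 5; -10 97 0 0 0 -0.43 5; -12 121 0 0 0 -0.54 5"
}}

```text
t: 56.9
position: [0.442, -0.1978, 0.1013]
eef_rot: [-3.142, -0.001, 0.54]
ft_force: [0.0, 0.6, -1.1]
width: 0.0115
gripper_force: 20.0
```

>>> {"name": "play_rows", "arguments": {
  "commands": "-15 20 0 0 0 -0.11 5; -29 39 0 0 0 -0.22 5; -44 59 0 0 0 -0.33 5; -59 78 0 0 0 -0.43 5; -73 98 0 0 0 -0.54 5"
}}

```text
t: 57.52
position: [0.4293, -0.3193, 0.1013]
eef_rot: [3.141, -0.001, 1.08]
ft_force: [-0.4, 0.5, -0.5]
width: 0.0117
gripper_force: 20.0
```

>>> {"name": "play_rows", "arguments": {
  "commands": "-23 9 0 0 0 -0.11 5; -45 18 0 0 0 -0.22 5; -68 27 0 0 0 -0.33 5; -91 37 0 0 0 -0.43 5; -91 37 0 0 0 -0.43 5"
}}

```text
t: 58.15
position: [0.4177, -0.4183, 0.1014]
eef_rot: [3.142, 0.001, 1.502]
ft_force: [-0.6, 0.4, -0.0]
width: 0.0118
gripper_force: 20.0
```

Run:
```python
from plan import *
plan((.4135,-.416,.034,86,5,4))
```

```text
t 58.15 pos [ 0.4177 -0.4183  0.1014] rpy deg [1.80e+02 1.00e-01 8.61e+01] w 11.8 F [-0.6  0.4 -0. ] g 19.998792707920074
1 -1 17 0 0 0 5; 1 -2 34 0 0 0 5; 2 -3 51 0 0 0 5; 2 -4 67 0 0 0 5
```

>>> {"name": "play_rows", "arguments": {
  "commands": "1 -1 17 0 0 0 5; 1 -2 34 0 0 0 5; 2 -3 51 0 0 0 5; 2 -4 67 0 0 0 5; 2 -4 67 0 0 0 5"
}}

```text
t: 58.78
position: [0.4137, -0.4131, 0.0317]
eef_rot: [-3.139, -0.002, 1.506]
ft_force: [0.2, 0.2, -0.1]
width: 0.0119
gripper_force: 20.0
```

>>> {"name": "play_rows", "arguments": {
  "commands": "0 0 0 0 0 0 22; 0 0 0 0 0 0 22; 0 0 0 0 0 0 22; 0 0 -20 0 0 0 22; 0 0 -40 0 0 0 22"
}}

```text
t: 59.4
position: [0.4149, -0.4145, 0.0754]
eef_rot: [3.141, 0.001, 1.506]
ft_force: [-0.5, -0.2, 0.1]
width: 0.022
gripper_force: 0.0
```

>>> {"name": "play_rows", "arguments": {
  "commands": "0 0 -40 0 0 0 22; 0 0 -100 0 0 0 22; 40 0 -130 0 0 0 22; 90 0 -150 0 0 0 22; 140 0 -150 0 0 0 22"
}}

```text
t: 60.02
position: [0.4247, -0.2744, 0.227]
eef_rot: [3.136, 0.001, 1.504]
ft_force: [-0.5, -0.5, -0.2]
width: 0.0219
gripper_force: 0.0
```

>>> {"name": "play_rows", "arguments": {
  "commands": "50 0 0 0 0 0 22; 100 0 0 0 0 0 22; 150 0 0 0 0 0 22; 200 0 0 0 0 0 22; 200 0 0 0 0 0 22"
}}

```text
t: 60.65
position: [0.4372, -0.0713, 0.225]
eef_rot: [3.139, -0.001, 1.512]
ft_force: [-0.0, -1.1, 0.7]
width: 0.0222
gripper_force: 0.0
```

Run:
```python
from plan import *
a=save('scene','s5.png');b=save('top','t5.png')
cv2.imwrite('pics/m5.png',np.hstack([cv2.resize(a[40:350,100:470],(400,335)),cv2.resize(b[170:320,340:540],(400,335))])[:,:,::-1])
for c in('scene','top'):
  for f in files(c): print(c,f)
  print(pos(c,'file1_tip',k=3),pos(c,'file1_butt',k=3))
  print(pos(c,'ear1',k=2),pos(c,'house1'),pos(c,'tray',k=1),pos(c,'crate',k=1))
plan()
```

```text
scene ('ends', [0.41, -0.444], [0.419, -0.313], 'handle', [0.4126, -0.4017], 86, 0.6, 120)
scene ('ends', [0.435, -0.453], [0.446, -0.315], 'handle', [0.4379, -0.4143], 85, 0.57, 156)
[([0.424, -0.309, 0.011], 0.78)] [([0.412, -0.446, 0.011], 0.79)]
[([0.435, 0.335, 0.03], 0.93), ([0.592, 0.367, 0.028], 0.83)] [([0.574, -0.386, 0.006], 0.84), ([0.622, -0.322, 0.006], 0.8), ([0.577, -0.346, 0.005], 0.74), ([0.747, 0.269, -0.006], 0.68), ([0.627, -0.389, 0.004], 0.57)] [([0.448, -0.316, 0.012], 0.36)] [([0.604, -0.372, -0.002], 0.8)]
[([0.419, -0.308, 0.011], 0.44)] [([0.415, -0.45, 0.01], 0.52), ([0.629, -0.395, 0.005], 0.48)]
[([0.433, 0.34, 0.032], 0.78), ([0.592, 0.359, 0.031], 0.56)] [([0.622, -0.325, 0.002], 0.61), ([0.579, -0.391, 0.006], 0.58), ([0.63, -0.394, 0.004], 0.42)] [([0.428, -0.384, -0.001], 0.64)] [([0.598, -0.367, 0.001], 0.75)]
t 61.55 pos [ 0.4368 -0.0748  0.2235] rpy deg [-180.     0.    86.3] w 22.1 F [-0.2  0.2 -0.4] g 0.0
```

View pics/m5.png

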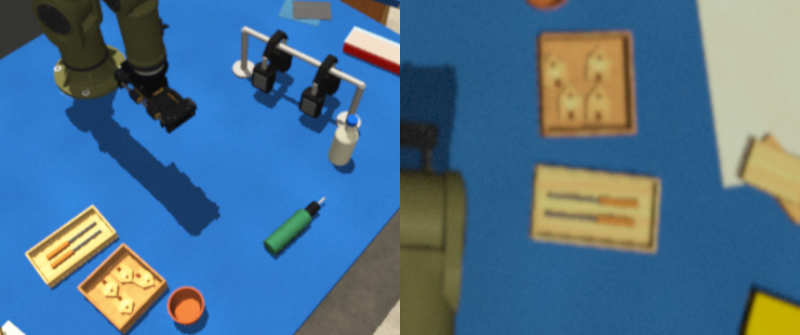

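Two files lie in the tray at (590,200–220) in the right half, four houses are in the box at (585,85), and both ears hang on the rail. The bench is otherwise clear, so I'll hand in.

```bash
python3 -c "
from plant import r
print(r.close_job())"
```

```text
the job is handed in; nothing more can be done
None
```

I handed the job in at about 62 s, though the hand-in returned no verdict: both ear defenders hang on the rail, both files lie in the tray, all four houses are in the box, and the glue bottle, rotary tool and pot were left alone.

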